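Shim a coolant pump to the gauge in an open computer

TASK

Swing the chassis door wide open (it has an upright handle bar), then stack spacer plates flat and square on the rubber stand until the top of the stack is level with the mark of the height gauge beside it, choosing plates whose thicknesses add up exactly. Then set the pump upright, lengthwise and centred on the stack, and shut the door again. Leave unused plates out of the chassis and the gauge standing beside the stack, and do not disturb the screwdriver or the jar.

Things in the scene. Friction and masses are not known exactly. Their poses are not given: they have to be found in the camera images.
- chassis: an open computer chassis fixed to the desk: 8 mm floor plate, tall white back tray carrying a circuit board (inside face 120 mm from the origin along its +x, 210 mm tall), open top and low sides (30 mm). Origin at the underside, z up; its doorway is on the -x side (its floor ends 100 mm from the origin that way), its y runs along the doorway, 250 mm wide between two thin 170 mm posts
- stand (a point): centre of the top of the black rubber stand pad (50 mm along the chassis x by 100 mm along its y, 12 mm high above the chassis floor, top 20 mm above the desk) on the chassis floor. The stack is built on it, plates lying lengthwise along the chassis y. The shut door is only 50 mm in front of this centre, so the plates cannot be set in with the door shut; the back tray is 160 mm behind it
- door (a joint): angle of the clear chassis door about its upright hinge, rad: 0 shut, 2.0 fully open; it stays where it is left (light friction, about 0.6 N at the handle). Growing angle is counter-clockwise seen from above
- door_hinge (a point): a point on the door's upright hinge axis, 150 mm above the desk; it turns with the door: its y runs along the 244 mm wide panel from the hinge to the free edge, its -x is the outside. The panel is 6 mm thick and spans 40 to 160 mm above the desk
- door_handle (a point): point 20 mm below the upper free end of the upright round handle bar, 150 mm above the desk. Bar 14 mm in diameter, 65 to 170 mm above the desk, its axis 43 mm outside the panel's middle plane and 214 mm from the hinge along the panel; two stubs join it to the panel at 75 and 105 mm, above them it is free all round. Axes turn with the door
- gauge_low_mark (a point): the mark of a height gauge standing loose (1.2 kg, steel foot 70 by 36 mm) on the chassis floor at the +y end of the stand (only one of two gauges is present in any run): a steel post with a flat dark pointer towards the stand; this point is the pointer's end, on its top face, 105 mm from the stand's centre. The mark is 90 mm above the desk, 70 mm above the stand; the post ends 29 mm above the mark
- gauge_high_mark (a point): the mark of a height gauge standing loose (1.2 kg, steel foot 70 by 36 mm) on the chassis floor at the +y end of the stand (only one of two gauges is present in any run): a steel post with a flat dark pointer towards the stand; this point is the pointer's end, on its top face, 105 mm from the stand's centre. The mark is 104 mm above the desk, 84 mm above the stand; the post ends 29 mm above the mark
- thick1: a rectangular aluminium spacer plate, 110 mm long (its x), 56 mm wide (its y), 28 mm thick; origin at the centre of its underside, z up when flat (may be absent)
- thick2: a rectangular aluminium spacer plate, 110 mm long (its x), 56 mm wide (its y), 28 mm thick; origin at the centre of its underside, z up when flat (may be absent)
- thin1: a rectangular aluminium spacer plate, 110 mm long (its x), 56 mm wide (its y), 14 mm thick; origin at the centre of its underside, z up when flat
- thin2: a rectangular aluminium spacer plate, 110 mm long (its x), 56 mm wide (its y), 14 mm thick; origin at the centre of its underside, z up when flat
- thin3: a rectangular aluminium spacer plate, 110 mm long (its x), 56 mm wide (its y), 14 mm thick; origin at the centre of its underside, z up when flat
- thin4: a rectangular aluminium spacer plate, 110 mm long (its x), 56 mm wide (its y), 14 mm thick; origin at the centre of its underside, z up when flat
- pump: a black coolant pump: block 100 mm long (its x), 56 mm wide (its y), 45 mm tall, with a low round cap (to 57 mm) and a short steel outlet (to 63 mm) on top; origin at the centre of its underside, z up; 0.3 to 0.6 kg
- driver: a screwdriver lying on the desk, bystander; origin under its middle
- jar: a small closed jar, 56 mm across and 70 mm tall, bystander; origin under its centre
Not all that is in view belongs to the job. Leave any orange or pink look-alike of the thin1 alone.

How it is judged:
On the way, in this order (a step that is already met when the one before it is completed fails the run):
1. the door is swung wide open (more than 1.2 rad) (value of joint door above 1.2 rad), for 0.2 s.
2. the top plate of the stack is level with the gauge's mark (within 6 mm), let go, before the pump is set on it (((z of thick1 in the frame of gauge_low_mark between -0.034 and -0.022 m and z of thick1 in the frame of gauge_high_mark between -0.034 and -0.022 m and horizontal distance between thick1 and stand below 0.015 m and angle between thick1's own z axis and vertical below 0.1 rad and angle between the x axis of thick1 and the y axis of chassis, either way round below 0.2 rad and contact force between the fingers and thick1 below 0.1 N and linear speed of thick1 below 0.02 m/s) or (z of thick2 in the frame of gauge_low_mark between -0.034 and -0.022 m and z of thick2 in the frame of gauge_high_mark between -0.034 and -0.022 m and horizontal distance between thick2 and stand below 0.015 m and angle between thick2's own z axis and vertical below 0.1 rad and angle between the x axis of thick2 and the y axis of chassis, either way round below 0.2 rad and contact force between the fingers and thick2 below 0.1 N and linear speed of thick2 below 0.02 m/s) or (z of thin1 in the frame of gauge_low_mark between -0.02 and -0.008 m and z of thin1 in the frame of gauge_high_mark between -0.02 and -0.008 m and horizontal distance between thin1 and stand below 0.015 m and angle between thin1's own z axis and vertical below 0.1 rad and angle between the x axis of thin1 and the y axis of chassis, either way round below 0.2 rad and contact force between the fingers and thin1 below 0.1 N and linear speed of thin1 below 0.02 m/s) or (z of thin2 in the frame of gauge_low_mark between -0.02 and -0.008 m and z of thin2 in the frame of gauge_high_mark between -0.02 and -0.008 m and horizontal distance between thin2 and stand below 0.015 m and angle between thin2's own z axis and vertical below 0.1 rad and angle between the x axis of thin2 and the y axis of chassis, either way round below 0.2 rad and contact force between the fingers and thin2 below 0.1 N and linear speed of thin2 below 0.02 m/s) or (z of thin3 in the frame of gauge_low_mark between -0.02 and -0.008 m and z of thin3 in the frame of gauge_high_mark between -0.02 and -0.008 m and horizontal distance between thin3 and stand below 0.015 m and angle between thin3's own z axis and vertical below 0.1 rad and angle between the x axis of thin3 and the y axis of chassis, either way round below 0.2 rad and contact force between the fingers and thin3 below 0.1 N and linear speed of thin3 below 0.02 m/s) or (z of thin4 in the frame of gauge_low_mark between -0.02 and -0.008 m and z of thin4 in the frame of gauge_high_mark between -0.02 and -0.008 m and horizontal distance between thin4 and stand below 0.015 m and angle between thin4's own z axis and vertical below 0.1 rad and angle between the x axis of thin4 and the y axis of chassis, either way round below 0.2 rad and contact force between the fingers and thin4 below 0.1 N and linear speed of thin4 below 0.02 m/s))), for 0.3 s.
3. the pump stands released on the stack, its underside at the mark (z of pump in the frame of gauge_low_mark between -0.006 and 0.006 m and z of pump in the frame of gauge_high_mark between -0.006 and 0.006 m and horizontal distance between pump and stand below 0.015 m and angle between pump's own z axis and vertical below 0.1 rad and angle between the x axis of pump and the y axis of chassis, either way round below 0.2 rad and contact force between the fingers and pump below 0.1 N and linear speed of pump below 0.02 m/s), for 0.3 s.
At the end, for the whole second after the job is handed in: Door shut (under 0.08 rad). Pump upright, still, underside within 6 mm of the mark's height, centred on the stand within 15 mm and lengthwise within 0.2 rad. Each plate: in the stack (flat, same limits), or over 140 mm from the stand, or 25 mm out of the doorway. Gauge upright by the stack (all of step 3 and value of joint door below 0.08 rad and ((horizontal distance between thick1 and stand below 0.015 m and angle between thick1's own z axis and vertical below 0.1 rad and angle between the x axis of thick1 and the y axis of chassis, either way round below 0.2 rad) or horizontal distance between thick1 and stand above 0.14 m or x of thick1 in the frame of chassis below -0.125 m) and ((horizontal distance between thick2 and stand below 0.015 m and angle between thick2's own z axis and vertical below 0.1 rad and angle between the x axis of thick2 and the y axis of chassis, either way round below 0.2 rad) or horizontal distance between thick2 and stand above 0.14 m or x of thick2 in the frame of chassis below -0.125 m) and ((horizontal distance between thin1 and stand below 0.015 m and angle between thin1's own z axis and vertical below 0.1 rad and angle between the x axis of thin1 and the y axis of chassis, either way round below 0.2 rad) or horizontal distance between thin1 and stand above 0.14 m or x of thin1 in the frame of chassis below -0.125 m) and ((horizontal distance between thin2 and stand below 0.015 m and angle between thin2's own z axis and vertical below 0.1 rad and angle between the x axis of thin2 and the y axis of chassis, either way round below 0.2 rad) or horizontal distance between thin2 and stand above 0.14 m or x of thin2 in the frame of chassis below -0.125 m) and ((horizontal distance between thin3 and stand below 0.015 m and angle between thin3's own z axis and vertical below 0.1 rad and angle between the x axis of thin3 and the y axis of chassis, either way round below 0.2 rad) or horizontal distance between thin3 and stand above 0.14 m or x of thin3 in the frame of chassis below -0.125 m) and ((horizontal distance between thin4 and stand below 0.015 m and angle between thin4's own z axis and vertical below 0.1 rad and angle between the x axis of thin4 and the y axis of chassis, either way round below 0.2 rad) or horizontal distance between thin4 and stand above 0.14 m or x of thin4 in the frame of chassis below -0.125 m) and angle between each of gauge_low_mark, gauge_high_mark's own z axis and vertical below 0.1 rad and horizontal distance between each of gauge_low_mark, gauge_high_mark and stand below 0.14 m and velocity of joint door below 0.05 rad/s); the robot touches nothing.
It fails at once if the screwdriver is pushed more than 40 mm (distance of driver from where it was at the start of the episode above 0.04 m).
It fails at once if the jar is pushed more than 40 mm (distance of jar from where it was at the start of the episode above 0.04 m).
Of gauge_low, gauge_high only 1 to 1 are there at a start; the rules pass over those that are not, and their reading is None.
Of thick1, thick2 only 1 to 2 are there at a start; the rules pass over those that are not, and their reading is None.
At some moment in a run one of thick1, thick2, thin1, thin2, thin3, thin4 may be knocked a few centimetres aside while the robot is not near it.
Once in a run the grip may slacken for a moment while it holds something.
It also fails if it takes over 210 s, if anything falls off the work surface, if the arm or the gripper's body presses on something with over 40 N, if the wrist force passes 120 N, or if a joint passes its speed limit or range.

ROBOT

A 6-joint arm with a two-finger parallel gripper is mounted at the origin on the work surface. World frame = base frame: x ahead of the robot, y to its left, z up, the work surface at z = 0. Lengths are in m, angles in rad, forces in N, time in s.
With the tool pointing down it reaches from about 0.35 to 0.975 m from the base axis. Payload 4.9 kg.
Tool frame: the origin (TCP) lies midway between the tips of the shut fingers; the grasp point (between the pads) lies manip.tcp_to_grasp behind it (manip.tcp_to_grasp is the distance from the TCP to the grasp point, in m); z points along the fingers, y is the direction in which the jaws open and shut (so a half turn about z gives the same grasp; the last joint's range is limited). The gripper opens to 85 mm and grips with 20 to 120 N. Pads are 22 mm wide; open, the fingers measure 114 mm over their backs; the gripper's body (76 mm by 85 mm) begins 54 mm behind the grasp point. The pads swing forward as they close: fully open they stand 13 mm farther back than shut.
Start: joints at [1.04, 0.053, 1.613, -0, 1.476, -0.119], TCP at [0.25, 0.573, 0.231] pointing down, gripper open.
Joint ranges: [-3.01, 3.01], [-1.01, 2.22], [0.06, 2.58], [-1.02, 4.17], [0.09, 2.62], [-3.14, 3.14]. Speed limits (rad/s): [2.57, 2.57, 3.14, 3.14, 3.14, 3.14].

INTERFACE

Orientations are given as a unit quaternion [x, y, z, w].
In Python, from plant import manip gives the robot as it stands.
- The arm moves only by the tool apply_moves, never from a script. Its argument "series" is one flat list of numbers, 4 for each row, row after row: the shift along the tool's x, y, z in cm, then the turn about the tool's z in rad. In form: [tx, ty, tz, turn, tx, ty, tz, turn, ...]. A call has 1 to 8 rows; each row is the pose to reach, as a shift and turn from the pose commanded when the call began, along the tool's axes at that moment; what a row does not reach only later rows make up. A row lasts 1/12 s, in which the tool goes at most 41.7 mm and 7.16 degrees, less where a joint would pass 70% of its speed; a pose out of reach is approached as far as the arm can. A call with a gripper value outside its range is refused whole. "hand" is the finger opening in cm, from 0 to 8.54, set as the call begins (left out, the last holds). The fingers move at their own pace and stop on an object; "squeeze" is the grip in N (left out, the last holds). Time passes only in rows, so rows that repeat a pose let the fingers close. It gives the time, the measured TCP pose, the force and the opening at its end, in the units of the state.
- manip.get_state(): the state, without advancing time (a new reading comes with each control period).
- manip.get_image(name): name is "side" or "top" or "wrist"; returns a dict with "frame" (420x560x3 uint8, red, green, blue), "z_map" (420x560 float32, m along the optical axis (not along the pixel's ray), 0 where there is no reading), "intrinsics" (3x3 intrinsics, pixels), "world_from_camera" (4x4, takes a point from camera to world coordinates); the wrist camera has in their place "mount" (4x4, takes a point from camera to tool coordinates, whose origin is the TCP and whose axes are the flange's). Camera axes: x right, y up, looking along -z (the intrinsics and any distortion apply to the point x, -y, -z); pixel columns grow to the right and rows downward; lengths in m; the calibration is good to about 2 mm. A picture is of the moment at which its call begins: read the wrist's pose just before it.
- manip.finish_job(): hands the job in, once; it reports no verdict.
The state is a dict: "time": time; "qpos": joint angles; "qd": joint speeds; "joint_torque": joint torques, N m; "tcp_pos": TCP position; "ee_rot": TCP orientation; "wrist_force": force on the tool from outside, world axes, zero at the start; "wrist_torque": the same for the moment, N m; "grip_width": finger opening in m.
Only numpy, scipy, OpenCV 4.12 (cv2) and the standard library are available. Lean on these libraries where they do the work, as an engineer would, in place of code of your own. Each camera call takes 0.05 s, during which the arm holds its last target.

## Working session

There is one attempt and no reset: what is moved stays moved. The work goes in short steps, Python scripts to look and compute and a tool call to move; the robot and the scene stay as the last step left them, time stands still between calls to the robot, and variables do not carry over. Pictures are saved under pics/ and viewed, and the job is handed in when it is done.

Besides the shell and the picture viewer there is one more tool, called by a JSON object that holds its "fn" and its "kwargs", one argument or row to a line. apply_moves: Moves the arm, as the interface text tells. Its arguments: {"type":"object","properties":{"series":{"type":"array"},"hand":{"type":"number"},"squeeze":{"type":"number"}},"required":["series"]}

```bash
ls -la; mkdir -p pics
cat > h.py <<'E'
import numpy as np, cv2
from plant import manip
def grab(n):
    s=manip.get_state(); im=manip.get_image(n); im['state']=s; return im
def save(im,fn,scale=1):
    cv2.imwrite('pics/'+fn,cv2.resize(im['frame'][:,:,::-1],None,fx=scale,fy=scale))
E
python3 - <<'E'
from h import *
s=manip.get_state(); print(s); print(manip.tcp_to_grasp)
for n in ['side','top','wrist']:
    im=grab(n); save(im,n+'0.png',1.4)
    print(n,{k:v for k,v in im.items() if k not in('frame','z_map','state')})
    np.savez(n+'0.npz',**{k:v for k,v in im.items() if k!='state'})
E
```

```text
total 12
drwxr-xr-x  3 agent agent 4096 Dec  7 15:45 .
drwxr-xr-x 23 root  root  4096 Dec  7 15:44 ..
drwxr-xr-x  2 agent agent 4096 Dec  7 15:45 pics
{'time': 0.0, 'qpos': array([ 1.03999244e+00,  5.33690589e-02,  1.61429217e+00,  4.39511188e-05,
        1.47597651e+00, -1.19006134e-01]), 'qd': array([ 0.00094357, -0.00091243,  0.00079808, -0.00079629, -0.00033694,
       -0.0007327 ]), 'joint_torque': array([-9.32474832e-04, -3.93717992e+01, -3.70159185e+01, -1.92567295e-04,
        7.33432593e-03,  1.28542510e-05]), 'tcp_pos': array([0.24983951, 0.57222165, 0.23005653]), 'ee_rot': array([ 2.04449085e-01,  9.78876665e-01, -9.62061391e-04, -3.47145020e-04]), 'wrist_force': array([ 1.10583259,  0.15630244, -0.11957647]), 'wrist_torque': array([-0.04833111, -0.04716875, -0.0023637 ]), 'grip_width': 0.08522528115289629}
0.0187
side {'intrinsics': array([[457.15634046,   0.        , 280.01204272],
       [  0.        , 457.15634046, 205.93613355],
       [  0.        ,   0.        ,   1.        ]]), 'world_from_camera': array([[ 0.99937734, -0.00525733, -0.03488965,  0.52053911],
      
[... 446 characters left out ...]
99918143, -0.02981289, -0.0273433 , -0.05310999],
       [-0.03024229,  0.10157432,  0.99436817,  1.04005445],
       [ 0.        ,  0.        ,  0.        ,  1.        ]])}
wrist {'intrinsics': array([[363.35424302,   0.        , 274.96318417],
       [  0.        , 363.35424302, 205.90995217],
       [  0.        ,   0.        ,   1.        ]]), 'mount': array([[ 1.16976400e-03,  9.48709541e-01,  3.16146862e-01,
         8.13898442e-02],
       [ 9.99999244e-01, -1.22994072e-03, -9.19388948e-06,
        -4.56181037e-04],
       [ 3.80119568e-04,  3.16146634e-01, -9.48710262e-01,
        -1.42712137e-01],
       [ 0.00000000e+00,  0.00000000e+00,  0.00000000e+00,
         1.00000000e+00]])}
```

View pics/top0.png

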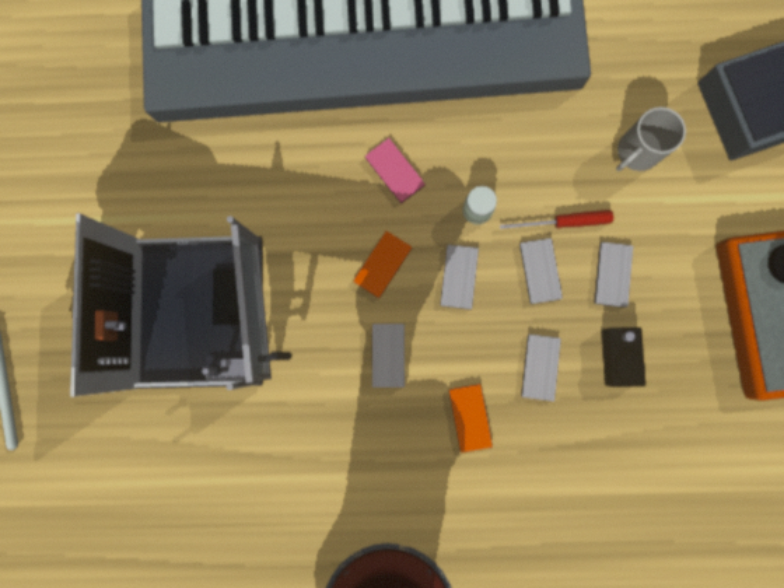

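View pics/side0.png

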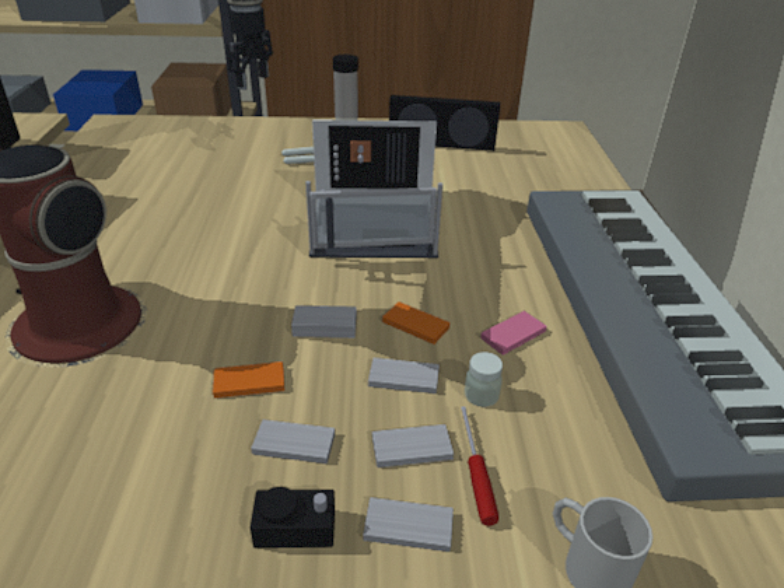

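View pics/wrist0.png

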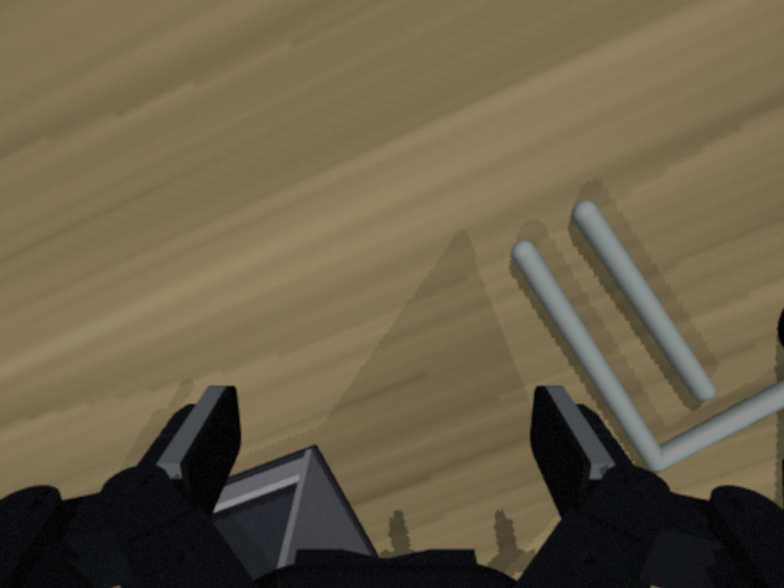

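```bash
cat >> h.py <<'E'
def cloud(im):
    """world xyz per pixel from z_map"""
    z=im['z_map'].astype(float); K=im['intrinsics']; h,w=z.shape
    u,v=np.meshgrid(np.arange(w),np.arange(h))
    X=(u-K[0,2])/K[0,0]*z; Y=(v-K[1,2])/K[1,1]*z
    P=np.stack([X,-Y,-z],-1)
    T=im.get('world_from_camera')
    if T is None:
        from scipy.spatial.transform import Rotation as R
        s=im['state']; M=np.eye(4); M[:3,:3]=R.from_quat(s['ee_rot']).as_matrix(); M[:3,3]=s['tcp_pos']; T=M@im['mount']
    W=P@T[:3,:3].T+T[:3,3]; W[z<=0]=np.nan
    return W
def blobs(mask,W,amin=60):
    n,l,st,c=cv2.connectedComponentsWithStats(mask.astype(np.uint8))
    for i in range(1,n):
        if st[i,4]<amin: continue
        m=l==i; p=W[m]; p=p[np.isfinite(p[:,0])]
        r=cv2.minAreaRect((p[:,:2]*1000).astype(np.float32))
        b=cv2.boxPoints(r); e=[b[1]-b[0],b[2]-b[1]]; L=max(e,key=lambda v:v@v)
        yield dict(px=c[i].round(),n=st[i,4],c=np.round(r[0],1),size=np.round(sorted(r[1]),1),ang=round(float(np.arctan2(L[1],L[0]))%np.pi,3),z=np.round(np.percentile(p[:,2]*1000,[5,50,95]),1))
E
python3 - <<'E'
from h import *
im=grab('top'); W=cloud(im)
print(np.round([W[300,200],W[180,50],W[350,400]],4))
hi=np.nan_to_num(W[:,:,2])>0.007
for b in blobs(hi,W): print(b)
E
```

```text
[[ 3.288e-01  1.834e-01 -5.000e-03]
 [ 6.442e-01  5.701e-01  2.100e-03]
 [ 1.986e-01 -3.047e-01  2.000e-04]]
{'px': array([252.,  38.]), 'n': np.int32(24179), 'c': array([996.5,  16.9]), 'size': array([215.5, 800.2]), 'ang': 1.591, 'z': array([31.8, 61.3, 81.4])}
{'px': array([534.,  72.]), 'n': np.int32(3665), 'c': array([ 864.8, -673.5]), 'size': array([127.6, 161.1]), 'ang': 0.303, 'z': array([17.6, 72. , 76.3])}
{'px': array([465.,  99.]), 'n': np.int32(1411), 'c': array([ 796.1, -466.6]), 'size': array([ 79.3, 107.6]), 'ang': 1.752, 'z': array([12.2, 63.7, 96.3])}
{'px': array([282., 122.]), 'n': np.int32(945), 'c': array([774.1, -33.4]), 'size': array([ 56.7, 111.2]), 'ang': 0.622, 'z': array([11.1, 14.7, 18. ])}
{'px': array([342., 147.]), 'n': np.int32(502), 'c': array([ 694.2, -180. ]), 'size': array([51.8, 51.9]), 'ang': 1.854, 'z': array([20.6, 69.5, 73.1])}
{'px': array([409., 157.]), 'n': np.int32(509), 'c': array([ 667.3, -318.8]), 'size': array([ 25.1, 199.4]), 'ang': 1.643, 'z': array([13.5, 22.7, 28.1])}
{'px': array([118., 222.]), 'n': np.int32(14239), 'c': array([5
[... 1095 characters left out ...]
7. ]), 'size': array([ 57.8, 103.6]), 'ang': 3.136, 'z': array([17.1, 46.3, 60.4])}
{'px': array([  4., 289.]), 'n': np.int32(508), 'c': array([393.9, 674. ]), 'size': array([ 19.7, 209.4]), 'ang': 0.174, 'z': array([10. , 18. , 22.9])}
{'px': array([386., 263.]), 'n': np.int32(1060), 'c': array([ 410.1, -279.6]), 'size': array([ 56.8, 110. ]), 'ang': 2.991, 'z': array([11.4, 14.6, 17.7])}
{'px': array([336., 299.]), 'n': np.int32(1067), 'c': array([ 326. , -152.9]), 'size': array([ 56.3, 110.1]), 'ang': 0.147, 'z': array([11.5, 14.6, 17.7])}
{'px': array([277., 409.]), 'n': np.int32(1501), 'c': array([76.4, -1.6]), 'size': array([ 59.8, 188.8]), 'ang': 1.556, 'z': array([ 8.7, 13.9, 49.4])}
```

Run:
```python
from h import *
im=grab('top'); W=cloud(im)
c=im['frame'][145:295,40:220]; cv2.imwrite('pics/ch.png',cv2.resize(c[:,:,::-1],None,fx=4,fy=4,interpolation=cv2.INTER_CUBIC))
im2=grab('side'); W2=cloud(im2)
c=im2['frame'][80:190,205:325]; cv2.imwrite('pics/ch2.png',cv2.resize(c[:,:,::-1],None,fx=5,fy=5,interpolation=cv2.INTER_CUBIC))
# height map listing around gauge (top)
np.set_printoptions(linewidth=250)
print((W[240:280:2,135:215:3,2]*1000).round(0))
# floor rect at z 8 
for nm,m in [('tray',(W[:,:,2]>.2)&(W[:,:,1]>.2)),('posts',(W[:,:,2]>.163)&(W[:,:,2]<.176)&(W[:,:,1]>.1)&(W[:,:,1]<.3)),('panel',(W[:,:,2]>.15)&(W[:,:,2]<.163)&(W[:,:,1]>.1)&(W[:,:,1]<.3)),('sides',(W[:,:,2]>.026)&(W[:,:,2]<.034)&(W[:,:,1]>.1))]:
    print(nm)
    for b in blobs(m&(W[:,:,1]>.1),W,8): print(b)
```

```text
[[  5.   6.   9.   7.  11.   9.  10.   7.   8.   9.   8.   6.   7. 161. 160. 127. 101.  73.  46.  -1.   1.  -3.   1.  -1.  -0.   2.  -1.]
 [  8.  10.   9.  10.   9.   8.   9.   7.   9.  10.  11.  10.   6. 164. 160. 127. 101.  77.  48.  -0.   0.  -0.  -0.   0.   3.   1.  -2.]
 [  7.  10.   7.   8.   6.   9.  10.   8.  10.   7.  10.  12.  10. 161. 161. 130. 103.  78.  47.  -1.   2.  -1.   2.   0.   4.  -0.   0.]
 [ 10.   9.   7.  11.  10.   8.   9.   9.   7.  10.   8.   5.  11. 156. 164. 132. 105.  81.  53.  -0.  -0.  -2.   1.   2.   2.   2.   2.]
 [  8.   8.  12.  10.   9.  11.  10.   8.   8.   8.  10.   9.   9. 163. 159. 135. 107.  84.  56.   4.   1.   2.  -2.   1.  -0.  -0.  -1.]
 [  9.   8.   8.   8.   8.  nan   9.   6.   9.   9.   7.   9.   9. 165. 160. 135. 109.  81.  57.   0.   1.  -1.  -2.   2.   2.   3.   1.]
 [  8.   8.   5.   7.  10.  10.   9.   7.  10.  11.   8.   6.   8. 162. 158. 135. 109.  86.  55.   2. 172. 161. 132. 101.  70.   3.   2.]
 [  6.   7.   5.   5.  92.  91.  92.  91.   6.   9.   7.  10.   8. 161. 164. 137. 115. 108. 109. 171. 170. 170. 143. 111.  77.   3.  -
[... 3560 characters left out ...]
ray([887.4, 306.3]), 'size': array([ 3. , 21.9]), 'ang': 1.569, 'z': array([28.3, 32.5, 33.8])}
{'px': array([113.,  84.]), 'n': np.int32(16), 'c': array([883.7, 396.7]), 'size': array([ 3.5, 28.6]), 'ang': 1.57, 'z': array([26.5, 28.8, 33.3])}
{'px': array([128.,  83.]), 'n': np.int32(20), 'c': array([884.6, 358.7]), 'size': array([ 2.9, 36. ]), 'ang': 1.601, 'z': array([27. , 29.7, 33.5])}
{'px': array([123., 175.]), 'n': np.int32(224), 'c': array([617.9, 349. ]), 'size': array([ 81.9, 174. ]), 'ang': 1.549, 'z': array([27.1, 30.1, 33.2])}
{'px': array([116., 260.]), 'n': np.int32(298), 'c': array([439.4, 389.2]), 'size': array([132.2, 251.8]), 'ang': 0.801, 'z': array([26.6, 30.2, 33.2])}
```

View pics/ch.png

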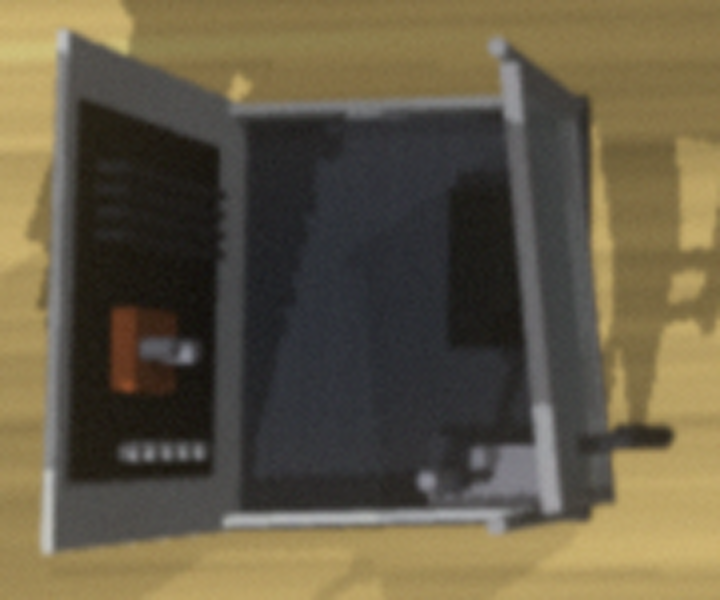

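View pics/ch2.png

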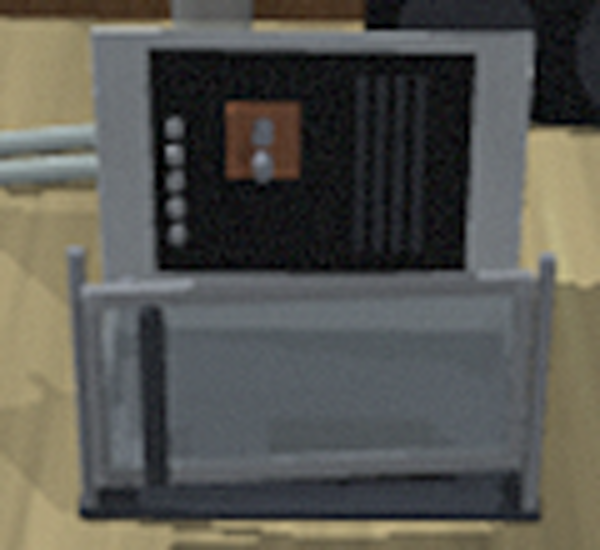

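```bash
cat >> h.py <<'E'
def psi_now(s=None):
    s=s or manip.get_state()
    from scipy.spatial.transform import Rotation as R
    m=R.from_quat(s['ee_rot']).as_matrix(); return np.arctan2(m[1,0],m[0,0]),m
def go(x,y,z,psi=None):
    """shift in tool cm and turn to reach target (m)"""
    s=manip.get_state(); p,m=psi_now(s)
    d=m.T@(np.array([x,y,z])-s['tcp_pos'])*100
    t=0 if psi is None else (p-psi+np.pi)%(2*np.pi)-np.pi
    print('row',np.round(d,2),'turn',round(t,3),'| psi',round(p,3),'tcp',s['tcp_pos'].round(4),'rows',int(np.ceil(max(np.linalg.norm(d)/4.17,abs(t)/.125))))
E
cat > g.sh <<'E'
#!/bin/bash
python3 -c "from h import *; go($1)"
E
chmod +x g.sh; ./g.sh .25,.52,.40,.098
```

```text
row [ -2.1   -4.83 -16.91] turn 2.632 | psi 2.73 tcp [0.2501 0.5726 0.2309] rows 22
```

{"fn": "apply_moves", "kwargs": {
  "series": [0, 0, -17, 0.9, 0, 0, -17, 0.9, 0, 0, -17, 0.9, 0, 0, -17, 0.9, 0, 0, -17, 0.9, 0, 0, -17, 0.9, 0, 0, -17, 0.9, 0, 0, -17, 0.9]
}}

```text
time: 0.97
tcp_pos: [0.2502, 0.5728, 0.4016]
ee_rot: [0.611, 0.792, 0.0, -0.0]
wrist_force: [-0.3, 0.2, -0.4]
grip_width: 0.0853
```

```bash
./g.sh .442,.155,.30,.098
```

```text
row [-45.28   7.98  10.15] turn 1.729 | psi 1.827 tcp [0.2502 0.5728 0.4016] rows 14
```

{"fn": "apply_moves", "kwargs": {
  "series": [-45.3, 8.0, 10, 1.73, -45.3, 8.0, 10, 1.73, -45.3, 8.0, 10, 1.73, -45.3, 8.0, 10, 1.73, -45.3, 8.0, 10, 1.73, -45.3, 8.0, 10, 1.73, -45.3, 8.0, 10, 1.73, -45.3, 8.0, 10, 1.73],
  "hand": 3
}}

```text
time: 1.63
tcp_pos: [0.3872, 0.2754, 0.3298]
ee_rot: [0.916, 0.402, 0.0, 0.0]
wrist_force: [1.2, 0.2, 0.5]
grip_width: 0.0301
```

```bash
./g.sh .442,.155,.25,.098
```

```text
row [-5.14 12.18  7.99] turn 0.729 | psi 0.827 tcp [0.3872 0.2754 0.3298] rows 6
```

{"fn": "apply_moves", "kwargs": {
  "series": [-5.1, 12.2, 8, 0.73, -5.1, 12.2, 8, 0.73, -5.1, 12.2, 8, 0.73, -5.1, 12.2, 8, 0.73, -5.1, 12.2, 8, 0.73, -5.1, 12.2, 8, 0.73, -5.1, 12.2, 8, 0.73]
}}

```text
time: 2.22
tcp_pos: [0.4425, 0.1565, 0.2497]
ee_rot: [0.999, 0.049, -0.001, 0.0]
wrist_force: [1.0, 0.9, -0.9]
grip_width: 0.0299
```

```bash
./g.sh .442,.155,.135,.098; python3 -c "
from h import *
im=grab('wrist');save(im,'w1.png',1.4);W=cloud(im);m=(W[:,:,2]>.16)&(W[:,:,2]<.18)&(W[:,:,1]<.19)
for b in blobs(m,W,20):print(b)
im=grab('top');save(im,'t1.png',1.4)
"
```

```text
row [-0.04  0.14 11.47] turn 0.001 | psi 0.099 tcp [0.4425 0.1565 0.2497] rows 3
{'px': array([277., 212.]), 'n': np.int32(399), 'c': array([443.6, 154.9]), 'size': array([13.1, 13.6]), 'ang': 0.783, 'z': array([162.2, 169.5, 170.7])}
```

View pics/w1.png

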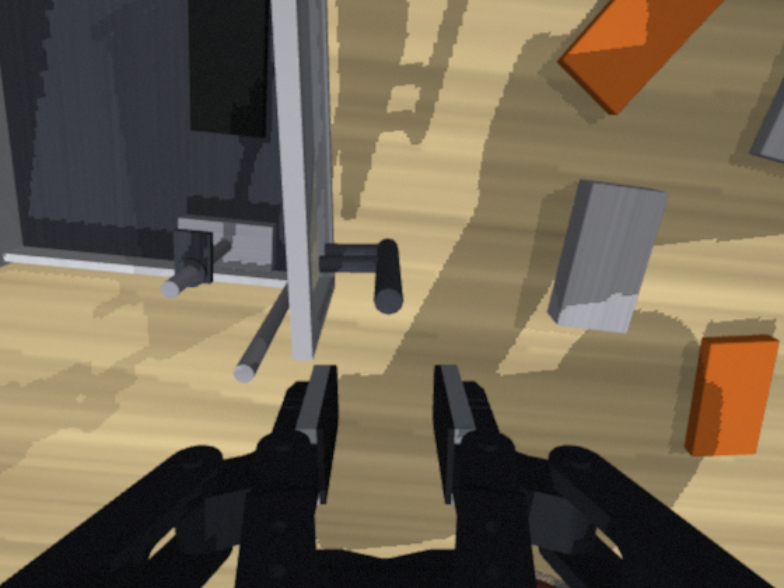

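View pics/t1.png

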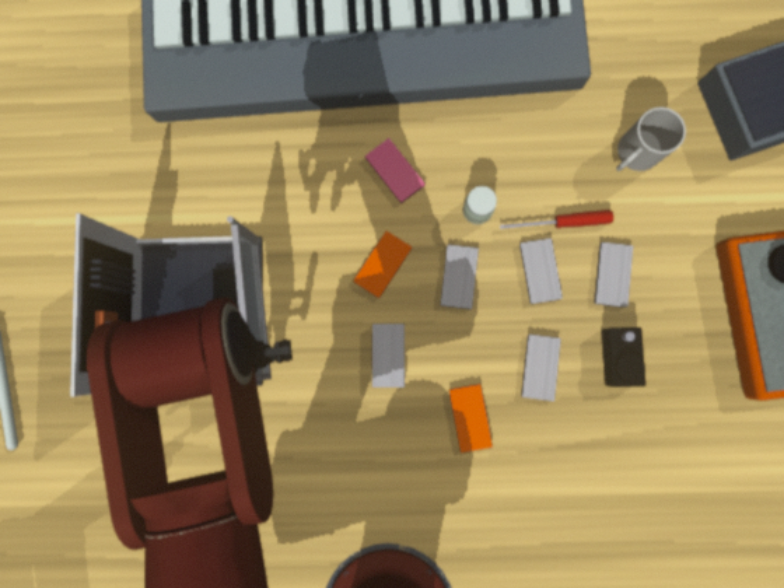

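{"fn": "apply_moves", "kwargs": {
  "series": [0.1, 0.2, 4, 0, 0.1, 0.2, 8, 0, 0.1, 0.2, 11, 0, 0.1, 0.2, 11, 0, 0.1, 0.2, 11, 0]
}}

```text
time: 2.73
tcp_pos: [0.4426, 0.1555, 0.1394]
ee_rot: [0.999, 0.051, -0.002, 0.0]
wrist_force: [-0.4, 0.0, 0.5]
grip_width: 0.03
```

{"fn": "apply_moves", "kwargs": {
  "series": [0, 0, 0, 0, 0, 0, 0, 0, 0, 0, 0, 0, 0, 0, 0, 0],
  "hand": 1.2,
  "squeeze": 25
}}

```text
time: 3.07
tcp_pos: [0.4456, 0.1558, 0.1435]
ee_rot: [0.999, 0.05, 0.002, -0.0]
wrist_force: [-1.7, -0.0, 5.8]
grip_width: 0.0128
```

```bash
cat > arc.py <<'E'
from h import *
import sys
H=np.array([.651,.2185])
def hd(a): return H+.214*np.array([-np.cos(a),-np.sin(a)])+.043*np.array([np.sin(a),-np.cos(a)])
def arc(a0,das):
    s=manip.get_state(); p,m=psi_now(s); print('a0',a0,'handle model',hd(a0).round(4),'tcp',s['tcp_pos'].round(4),'psi',p.round(3))
    for da in das:
        d=m.T@np.append(hd(a0+da)-hd(a0),0)*100; print(np.round(d[:2],1),round(-da,3))
if __name__=='__main__': arc(float(sys.argv[1]),[float(v) for v in sys.argv[2:]])
E
python3 arc.py .098 .1 .2 .3 .4 .5 .6 .7 .8
```

```text
a0 0.098 handle model [0.4422 0.1548] tcp [0.4456 0.1558 0.1435] psi 0.1
[0.5 2.1] -0.1
[1.3 4.2] -0.2
[2.2 6.1] -0.3
[3.3 8. ] -0.4
[4.7 9.7] -0.5
[ 6.1 11.3] -0.6
[ 7.8 12.8] -0.7
[ 9.5 14.1] -0.8
```

{"fn": "apply_moves", "kwargs": {
  "series": [0.5, 2.1, 0, -0.1, 1.3, 4.2, 0, -0.2, 2.2, 6.1, 0, -0.3, 3.3, 8.0, 0, -0.4, 4.7, 9.7, 0, -0.5, 6.1, 11.3, 0, -0.6, 7.8, 12.8, 0, -0.7, 9.5, 14.1, 0, -0.8]
}}

```text
time: 3.73
tcp_pos: [0.5556, 0.025, 0.1435]
ee_rot: [0.899, 0.437, 0.004, -0.0]
wrist_force: [3.7, 10.0, 4.7]
grip_width: 0.0129
```

```bash
python3 arc.py .898 .1 .2 .3 .4 .5 .6 .7 .8; python3 -c "from h import *;print(manip.get_state()['wrist_force'])"
```

```text
a0 0.898 handle model [0.5513 0.0243] tcp [0.5556 0.025  0.1435] psi 0.904
[0.5 2.1] -0.1
[1.3 4.2] -0.2
[2.2 6.1] -0.3
[3.3 8. ] -0.4
[4.6 9.8] -0.5
[ 6.1 11.4] -0.6
[ 7.7 12.8] -0.7
[ 9.5 14.1] -0.8
[ 3.73817096 10.04138749  4.72022805]
```

{"fn": "apply_moves", "kwargs": {
  "series": [0.5, 2.1, 0, -0.1, 1.3, 4.2, 0, -0.2, 2.2, 6.1, 0, -0.3, 3.3, 8.0, 0, -0.4, 4.7, 9.7, 0, -0.5, 6.1, 11.3, 0, -0.6, 7.8, 12.8, 0, -0.7, 9.5, 14.1, 0, -0.8]
}}

```text
time: 4.4
tcp_pos: [0.7237, 0.0144, 0.1435]
ee_rot: [0.658, 0.753, 0.003, -0.001]
wrist_force: [-5.3, 12.0, 8.8]
grip_width: 0.0131
```

{"fn": "apply_moves", "kwargs": {
  "series": [0, 0, 0, 0, 0, 0, 0, 0, 0, 0, 0, 0],
  "hand": 3.5
}}

```text
time: 4.65
tcp_pos: [0.7219, 0.0109, 0.1407]
ee_rot: [0.66, 0.751, -0.0, 0.0]
wrist_force: [0.0, 0.3, -0.3]
grip_width: 0.0351
```

{"fn": "apply_moves", "kwargs": {
  "series": [0, 0, -4, 0, 0, 0, -8, 0, 0, 0, -12, 0, 0, 0, -16, 0, 0, 0, -16, 0]
}}

```text
time: 5.07
tcp_pos: [0.7245, 0.0103, 0.3134]
ee_rot: [0.661, 0.751, 0.005, 0.007]
wrist_force: [1.1, 0.1, 2.1]
grip_width: 0.0349
```

```bash
python3 -c "
from h import *
print(psi_now()[0])
im=grab('top');save(im,'t2.png',1.4)
im=grab('wrist');save(im,'w2.png',1.4)
"
```

```text
1.6984892539166287
```

View pics/t2.png

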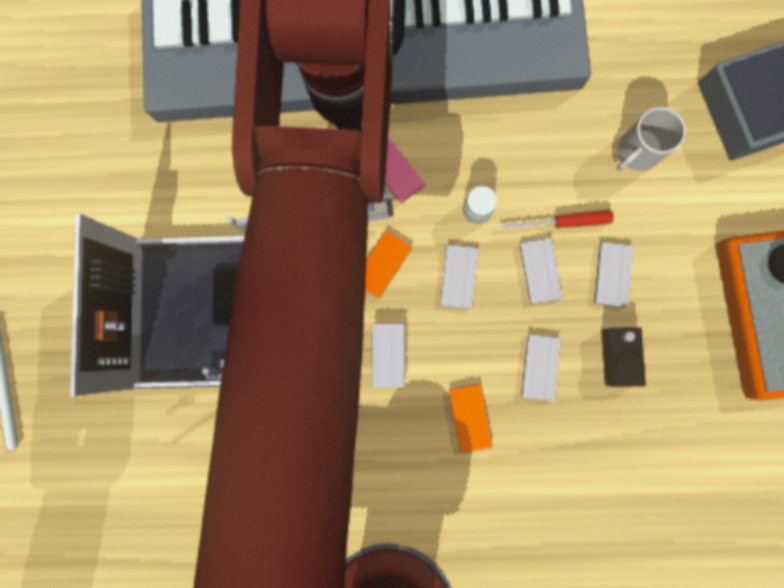

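View pics/w2.png

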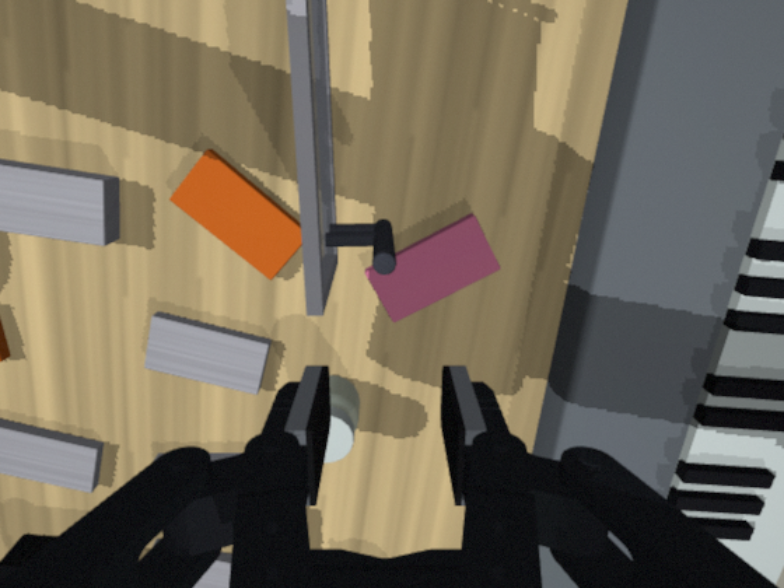

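```bash
./g.sh .438,-.0134,.2,-.03
```

```text
row [  1.27 -28.58  10.29] turn 1.729 | psi 1.699 tcp [0.7225 0.0105 0.3047] rows 14
```

{"fn": "apply_moves", "kwargs": {
  "series": [1.2, -28.5, 0, 1.73, 1.2, -28.5, 0, 1.73, 1.2, -28.5, 0, 1.73, 1.2, -28.5, 0, 1.73, 1.2, -28.5, 10.3, 1.73, 1.2, -28.5, 10.3, 1.73, 1.2, -28.5, 10.3, 1.73, 1.2, -28.5, 10.3, 1.73],
  "hand": 8.5
}}

```text
time: 5.83
tcp_pos: [0.4332, -0.0134, 0.1923]
ee_rot: [0.941, 0.339, -0.003, -0.001]
wrist_force: [0.6, 0.4, 0.2]
grip_width: 0.0851
```

```bash
./g.sh .438,-.0134,.2,-.03
```

```text
row [ 0.36  0.3  -0.77] turn 0.723 | psi 0.693 tcp [ 0.4332 -0.0134  0.1923] rows 6
```

{"fn": "apply_moves", "kwargs": {
  "series": [0.3, 0.3, -1, 0.72, 0.3, 0.3, -1, 0.72, 0.3, 0.3, -1, 0.72, 0.3, 0.3, -1, 0.72, 0.3, 0.3, -1, 0.72, 0.3, 0.3, -1, 0.72, 0.3, 0.3, -1, 0.72]
}}

```text
time: 6.42
tcp_pos: [0.4403, -0.0139, 0.2051]
ee_rot: [1.0, -0.011, -0.002, -0.0]
wrist_force: [-0.0, -0.6, -0.5]
grip_width: 0.0852
```

```bash
cat > pl.py <<'E'
from h import *
import sys
def plates(fn=None,cam='wrist',zlo=.007):
    im=grab(cam); W=cloud(im)
    if fn: save(im,fn,1.4)
    z=np.nan_to_num(W[:,:,2]); m=(z>zlo)&(z<.08)
    for b in blobs(m,W,150): print(b)
    return im,W
if __name__=='__main__':
    plates(sys.argv[1])
    s=manip.get_state(); print(s['tcp_pos'],psi_now(s)[0])
E
python3 pl.py w3.png
```

```text
{'px': array([242.,  21.]), 'n': np.int32(3286), 'c': array([579.6,  10.2]), 'size': array([54.1, 56. ]), 'ang': 0.97, 'z': array([12.6, 14. , 15.3])}
{'px': array([420.,  40.]), 'n': np.int32(5580), 'c': array([ 554. , -138.8]), 'size': array([56.7, 66. ]), 'ang': 2.999, 'z': array([12.5, 14. , 15.3])}
{'px': array([ 15., 164.]), 'n': np.int32(4900), 'c': array([485.9, 227. ]), 'size': array([ 39.6, 184.5]), 'ang': 3.061, 'z': array([ 7.2,  8.3, 44.8])}
{'px': array([272., 174.]), 'n': np.int32(7346), 'c': array([439.9, -12.1]), 'size': array([ 56.1, 109.5]), 'ang': 3.115, 'z': array([26.7, 28. , 29.1])}
{'px': array([537., 202.]), 'n': np.int32(4637), 'c': array([ 411.9, -277. ]), 'size': array([ 57.1, 110.4]), 'ang': 3.006, 'z': array([ 9.9, 14. , 15.2])}
{'px': array([411., 257.]), 'n': np.int32(3347), 'c': array([ 332.8, -150.9]), 'size': array([ 56.6, 100. ]), 'ang': 0.143, 'z': array([11.6, 13.9, 15.1])}
[ 0.44054801 -0.01392191  0.20536097] -0.018861825850734554
```

View pics/w3.png

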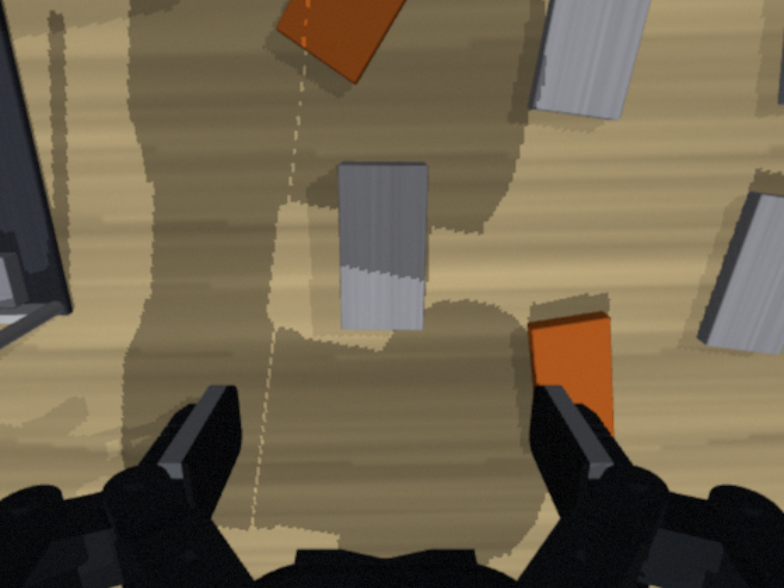

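```bash
./g.sh .440,-.0121,.006,-.027
```

```text
row [ 1.000e-02 -1.700e-01  1.994e+01] turn 0.008 | psi -0.019 tcp [ 0.4405 -0.0139  0.2054] rows 5
```

{"fn": "apply_moves", "kwargs": {
  "series": [0, -0.2, 4, 0.01, 0, -0.2, 8, 0.01, 0, -0.2, 12, 0.01, 0, -0.2, 16, 0.01, 0, -0.2, 18.5, 0.01, 0, -0.2, 19.9, 0.01, 0, -0.2, 19.9, 0.01]
}}

```text
time: 7.05
tcp_pos: [0.4371, -0.0111, 0.0034]
ee_rot: [1.0, -0.014, -0.005, -0.001]
wrist_force: [0.3, 0.6, -0.2]
grip_width: 0.0855
```

{"fn": "apply_moves", "kwargs": {
  "series": [0, 0, 0, 0, 0, 0, 0, 0, 0, 0, 0, 0, 0, 0, 0, 0, 0, 0, 0, 0],
  "hand": 5.0,
  "squeeze": 50
}}

```text
time: 7.47
tcp_pos: [0.4436, -0.0122, 0.0104]
ee_rot: [1.0, -0.015, 0.002, 0.0]
wrist_force: [-0.1, -0.2, 4.3]
grip_width: 0.0543
```

{"fn": "apply_moves", "kwargs": {
  "series": [0, 0, -3, 0, 0, 0, -6, 0, 0, 0, -10, 0, 0, 0, -14, 0, 0, 0, -18, 0, 0, 0, -18, 0]
}}

```text
time: 7.97
tcp_pos: [0.4465, -0.0128, 0.1983]
ee_rot: [1.0, -0.015, 0.008, 0.002]
wrist_force: [0.8, 0.0, -1.3]
grip_width: 0.0547
```

```bash
python3 pl.py w4.png;./g.sh .526,.22,.26,0
```

```text
{'px': array([244.,  27.]), 'n': np.int32(4324), 'c': array([584.2,   7.1]), 'size': array([56.2, 65.3]), 'ang': 2.541, 'z': array([12.6, 14. , 15.3])}
{'px': array([421.,  45.]), 'n': np.int32(6378), 'c': array([ 558.2, -139.5]), 'size': array([56.6, 74.4]), 'ang': 2.995, 'z': array([12.5, 14. , 15.3])}
{'px': array([ 15., 180.]), 'n': np.int32(4637), 'c': array([483.1, 226. ]), 'size': array([ 37.3, 178.2]), 'ang': 3.061, 'z': array([ 7.2,  8.3, 43.5])}
{'px': array([539., 213.]), 'n': np.int32(4298), 'c': array([ 411.8, -276.2]), 'size': array([ 54.2, 110.1]), 'ang': 2.988, 'z': array([ 9.6, 13.9, 15.2])}
{'px': array([414., 281.]), 'n': np.int32(4815), 'c': array([ 327.8, -151.8]), 'size': array([ 56.3, 110.4]), 'ang': 0.15, 'z': array([12.3, 14. , 15.1])}
[ 0.44493888 -0.01250722  0.19416297] -0.0299107586353451
row [  7.48 -23.47  -6.55] turn -0.03 | psi -0.03 tcp [ 0.4449 -0.0125  0.1942] rows 7
```

View pics/w4.png

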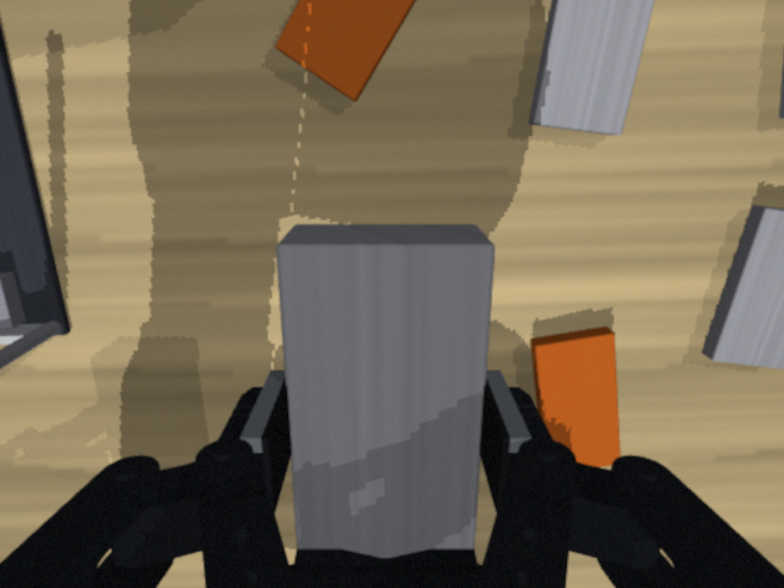

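```bash
./g.sh .41,.25,.30,0
```

```text
row [ -4.16 -26.11 -10.68] turn -0.03 | psi -0.03 tcp [ 0.4449 -0.0125  0.1942] rows 7
```

{"fn": "apply_moves", "kwargs": {
  "series": [0, -3, -4, -0.03, -1, -6, -8, -0.03, -2, -9, -10.7, -0.03, -3, -13, -10.7, -0.03, -4.2, -17, -10.7, -0.03, -4.2, -21, -10.7, -0.03, -4.2, -24, -10.7, -0.03, -4.2, -26.1, -10.7, -0.03]
}}

```text
time: 8.68
tcp_pos: [0.406, 0.2535, 0.2928]
ee_rot: [1.0, 0.002, -0.002, -0.0]
wrist_force: [-0.1, 0.0, -3.5]
grip_width: 0.0546
```

{"fn": "apply_moves", "kwargs": {
  "series": [0, 0, 0, 0, 0, 0, 0, 0]
}}

```text
time: 8.85
tcp_pos: [0.4066, 0.2507, 0.2926]
ee_rot: [1.0, 0.001, -0.002, 0.001]
wrist_force: [0.2, -0.5, -3.0]
grip_width: 0.0545
```

```bash
python3 -c "
from h import *
im=grab('wrist');W=cloud(im);save(im,'w5.png',1.4);np.savez('w5.npz',W=W,f=im['frame'])
s=im['state'];print(s['tcp_pos'],psi_now(s)[0])
"
```

```text
[0.40663645 0.2507159  0.29255581] 0.002584786411127422
```

View pics/w5.png

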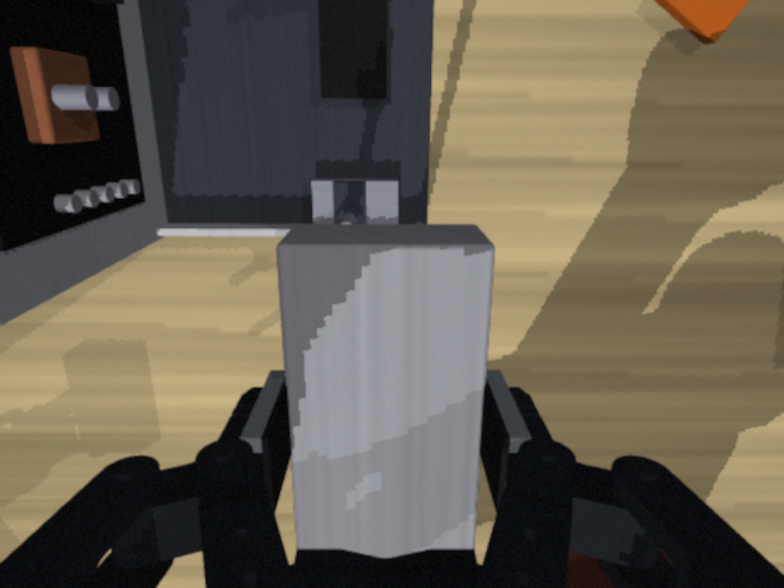

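```bash
cat >> h.py <<'E'
def held(im,W):
    """held plate top face seen by wrist: points well above desk near tool; returns centre est (world) from front edge & sides, top z, yaw"""
    s=im['state']; p,m=psi_now(s)
    T=(W-s['tcp_pos'])@m   # tool coords
    ok=np.isfinite(T[:,:,0])&(np.abs(T[:,:,1])<.045)&(T[:,:,0]>.016)&(T[:,:,0]<.075)&(T[:,:,2]>-.045)&(T[:,:,2]<.03)
    zt=np.median(T[ok][:,2]); top=ok&(np.abs(T[:,:,2]-zt)<.004)
    q=T[top]; print('held n',top.sum(),'top tool z',zt.round(4),'front x',np.percentile(q[:,0],99.5).round(4),'y',np.percentile(q[:,1],[.5,99.5]).round(4))
    # side edge slope -> yaw in tool
    ys=[];
    for a in np.arange(.02,.05,.004):
        r=q[(q[:,0]>=a)&(q[:,0]<a+.004)]
        if len(r)>20: ys.append((a+.002,np.percentile(r[:,1],1),np.percentile(r[:,1],99)))
    ys=np.array(ys); yaw=np.polyfit(ys[:,0],(ys[:,1]+ys[:,2])/2,1)[0]
    tilt=np.polyfit(q[:,0],q[:,2],1)[0], np.polyfit(q[:,1],q[:,2],1)[0]
    print('yaw in tool',yaw.round(4),'mid y',((ys[:,1]+ys[:,2])/2).mean().round(4),'tilt',np.round(tilt,4), 'ctr tool x (plate110)',(np.percentile(q[:,0],99.5)-.055).round(4))
E
python3 - <<'E'
from h import *
im=grab('wrist');W=cloud(im); held(im,W)
f=im['frame'].astype(int); g=f.sum(2)
m=(np.abs(W[:,:,2]-.020)<.005)&(g<75)&(W[:,:,0]>.46)&(W[:,:,0]<.6)&(W[:,:,1]<.35)
for b in blobs(m,W,150): print(b)
m=(np.abs(W[:,:,2]-.020)<.003)&(W[:,:,0]>.46)&(W[:,:,0]<.6)&(W[:,:,1]<.35)&(W[:,:,1]>.2)
for b in blobs(m,W,150): print('z',b)
m=(np.abs(W[:,:,2]-.022)<.008)&(g>200)&(W[:,:,0]>.38)&(W[:,:,0]<.47)&(W[:,:,1]<.33)
for b in blobs(m,W,100): print('foot',b)
m=(np.abs(W[:,:,2]-.09)<.004)&(W[:,:,0]>.38)&(W[:,:,0]<.47)&(W[:,:,1]<.33)
for b in blobs(m,W,20): print('mark',b)
m=(np.abs(W[:,:,2]-.008)<.004)&(W[:,:,0]>.38)&(W[:,:,0]<.67)&(W[:,:,1]<.45)
for b in blobs(m,W,800): print('floor',b)
m=(W[:,:,2]>.15)&(W[:,:,1]>.3)
for b in blobs(m,W,100): print('tray',b)
E
```

```text
held n 13818 top tool z -0.0176 front x 0.0512 y [-0.0272  0.0277]
yaw in tool 0.0006 mid y 0.0002 tilt [0.0127 0.0003] ctr tool x (plate110) -0.0038
{'px': array([252.,  34.]), 'n': np.int32(2345), 'c': array([536. , 274.1]), 'size': array([48.3, 66.1]), 'ang': 0.001, 'z': array([18.5, 20. , 21.4])}
z {'px': array([250.,  34.]), 'n': np.int32(3355), 'c': array([535.9, 274.8]), 'size': array([49.6, 65.8]), 'ang': 0.001, 'z': array([18.6, 20. , 21.4])}
foot {'px': array([229., 144.]), 'n': np.int32(458), 'c': array([422.9, 300.9]), 'size': array([17. , 34.3]), 'ang': 0.002, 'z': array([20.6, 21.9, 23.2])}
foot {'px': array([271., 144.]), 'n': np.int32(719), 'c': array([422.9, 252.7]), 'size': array([26.2, 34.6]), 'ang': 3.139, 'z': array([20.6, 21.9, 23.3])}
mark {'px': array([248., 142.]), 'n': np.int32(561), 'c': array([433.3, 274.8]), 'size': array([21.7, 27.8]), 'ang': 3.138, 'z': array([88.9, 90.1, 93.5])}
floor {'px': array([197.,  79.]), 'n': np.int32(26566), 'c': array([486.7, 324.9]), 'size': array([168.9, 221.5]), 'ang': 1.573, 'z': array([6.5, 7.9, 9.4])}
tray {'px': array([ 22., 119.]), 'n': np.int32(9399), 'c': array([467. , 417.4]), 'size': array([ 34.1, 150.2]), 'ang': 3.107, 'z': array([153.1, 167.8, 196.3])}
tray {'px': array([ 58., 384.]), 'n': np.int32(5622), 'c': array([409.5, 306.7]), 'size': array([13.5, 23. ]), 'ang': 0.01, 'z': array([348.4, 361.7, 373.4])}
```

```bash
./g.sh .5563,.2748,.10,0
```

```text
row [14.95 -2.57 19.31] turn -0.0 | psi -0.0 tcp [0.4073 0.2495 0.2936] rows 6
```

{"fn": "apply_moves", "kwargs": {
  "series": [4, -1, 0, 0, 8, -2, 0, 0, 12, -2.5, 0, 0, 14.9, -2.5, 3, 0, 14.9, -2.5, 7, 0, 14.9, -2.5, 11, 0, 14.9, -2.5, 15, 0, 14.9, -2.5, 19.3, 0]
}}

```text
time: 9.62
tcp_pos: [0.5573, 0.2732, 0.1018]
ee_rot: [1.0, -0.001, 0.0, 0.0]
wrist_force: [1.2, -0.1, -4.3]
grip_width: 0.054
```

{"fn": "apply_moves", "kwargs": {
  "series": [0, 0, 0, 0, 0, 0, 0, 0]
}}

```text
time: 9.78
tcp_pos: [0.5545, 0.2729, 0.1001]
ee_rot: [1.0, -0.001, -0.004, 0.001]
wrist_force: [-0.7, 1.1, -2.6]
grip_width: 0.0545
```

```bash
./g.sh .5563,.2748,.033,0
```

```text
row [ 0.23 -0.21  6.71] turn -0.002 | psi -0.002 tcp [0.5545 0.2729 0.1001] rows 2
```

{"fn": "apply_moves", "kwargs": {
  "series": [0.2, -0.2, 3, 0, 0.2, -0.2, 5.5, 0, 0.2, -0.2, 6.5, 0, 0.2, -0.2, 6.7, 0, 0.2, -0.2, 6.7, 0, 0.2, -0.2, 6.7, 0]
}}

```text
time: 10.28
tcp_pos: [0.5609, 0.2777, 0.0399]
ee_rot: [1.0, -0.0, 0.002, -0.001]
wrist_force: [0.4, 0.8, -4.0]
grip_width: 0.0547
```

```bash
./g.sh .5563,.2748,.030,0; python3 -c "
from h import *
im=grab('wrist');W=cloud(im);held(im,W)"
```

```text
row [-0.47  0.29  0.98] turn -0.0 | psi -0.0 tcp [0.5609 0.2777 0.0399] rows 1
held n 13798 top tool z -0.0173 front x 0.0512 y [-0.0272  0.0277]
yaw in tool -0.0023 mid y 0.0003 tilt [ 0.0131 -0.0005] ctr tool x (plate110) -0.0038
```

{"fn": "apply_moves", "kwargs": {
  "series": [0, 0, 0, 0, 0, 0, 0, 0, 0, 0, 0, 0]
}}

```text
time: 10.58
tcp_pos: [0.5595, 0.2774, 0.0379]
ee_rot: [1.0, -0.0, 0.001, -0.0]
wrist_force: [0.2, 0.1, -2.9]
grip_width: 0.0543
```

{"fn": "apply_moves", "kwargs": {
  "series": [0, 0, 0, 0, 0, 0, 0, 0, 0, 0, 0, 0]
}}

```text
time: 10.83
tcp_pos: [0.5589, 0.2772, 0.0368]
ee_rot: [1.0, -0.0, -0.0, 0.0]
wrist_force: [0.4, -0.1, -4.1]
grip_width: 0.0546
```

{"fn": "apply_moves", "kwargs": {
  "series": [0, 0, 0, 0, 0, 0, 0, 0, 0, 0, 0, 0]
}}

```text
time: 11.08
tcp_pos: [0.5589, 0.2772, 0.0367]
ee_rot: [1.0, -0.0, -0.0, 0.0]
wrist_force: [0.2, 0.5, -3.2]
grip_width: 0.0546
```

{"fn": "apply_moves", "kwargs": {
  "series": [-0.3, 0.2, 0.3, 0, -0.3, 0.2, 0.4, 0, -0.3, 0.2, 0.5, 0, -0.3, 0.2, 0.5, 0, -0.3, 0.2, 0.5, 0, -0.3, 0.2, 0.5, 0]
}}

```text
time: 11.58
tcp_pos: [0.556, 0.2752, 0.0319]
ee_rot: [1.0, -0.0, 0.0, -0.0]
wrist_force: [-0.4, 0.2, -3.7]
grip_width: 0.0543
```

{"fn": "apply_moves", "kwargs": {
  "series": [0, 0, 0, 0, 0, 0, 0, 0, 0, 0, 0, 0]
}}

```text
time: 11.83
tcp_pos: [0.556, 0.2753, 0.0319]
ee_rot: [1.0, -0.0, 0.0, -0.0]
wrist_force: [-0.6, 0.0, -4.3]
grip_width: 0.0543
```

```bash
./g.sh .5563,.2748,.030,0; python3 -c "
from h import *
im=grab('wrist');W=cloud(im);held(im,W);save(im,'w6.png',1.4)"
```

```text
row [0.03 0.05 0.19] turn -0.0 | psi -0.0 tcp [0.556  0.2753 0.0319] rows 1
held n 548 top tool z 0.0016 front x 0.0513 y [-0.027   0.0273]
yaw in tool 0.0006 mid y 0.0001 tilt [0.8699 0.0059] ctr tool x (plate110) -0.0037h.py:49: RankWarning: Polyfit may be poorly conditioned
  ys=np.array(ys); yaw=np.polyfit(ys[:,0],(ys[:,1]+ys[:,2])/2,1)[0]
```

View pics/w6.png

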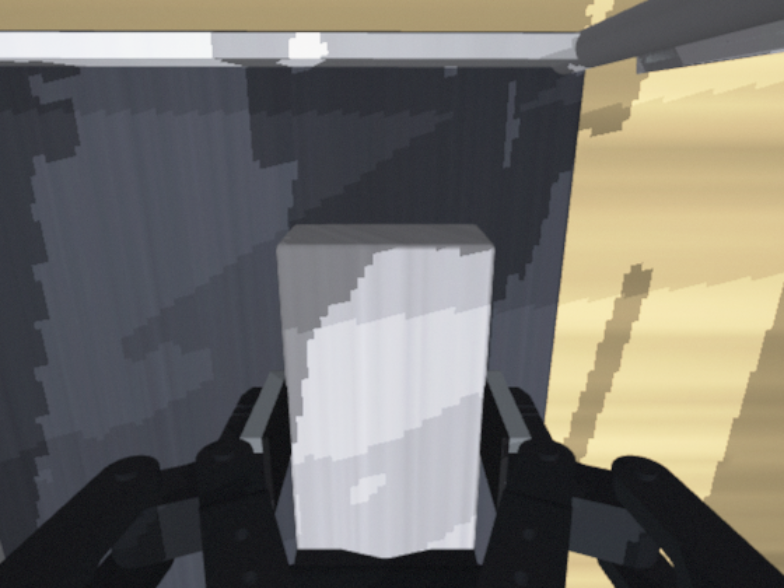

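{"fn": "apply_moves", "kwargs": {
  "series": [0, 0, 0.1, 0, 0, 0, 0.2, 0, 0, 0, 0.3, 0, 0, 0, 0.3, 0, 0, 0, 0.3, 0, 0, 0, 0.3, 0]
}}

```text
time: 12.38
tcp_pos: [0.5561, 0.2753, 0.0305]
ee_rot: [1.0, -0.0, -0.0, 0.0]
wrist_force: [-5.2, -1.5, 6.5]
grip_width: 0.0548
```

{"fn": "apply_moves", "kwargs": {
  "series": [0, 0, 0, 0, 0, 0, 0, 0, 0, 0, 0, 0, 0, 0, 0, 0],
  "hand": 8.5
}}

```text
time: 12.72
tcp_pos: [0.5562, 0.2753, 0.029]
ee_rot: [1.0, -0.0, 0.0, -0.0]
wrist_force: [-0.2, -0.2, 0.3]
grip_width: 0.085
```

{"fn": "apply_moves", "kwargs": {
  "series": [0, 0, -3, 0, 0, 0, -7, 0, 0, 0, -11, 0, 0, 0, -15, 0, 0, 0, -19, 0, 0, 0, -23, 0, 0, 0, -23, 0]
}}

```text
time: 13.3
tcp_pos: [0.56, 0.2767, 0.2707]
ee_rot: [1.0, -0.0, 0.008, -0.003]
wrist_force: [1.3, 0.2, 2.5]
grip_width: 0.0853
```

```bash
./g.sh .4101,-.29,.26,0;python3 -c "
from h import *
im=grab('wrist');W=cloud(im);save(im,'w7.png',1.4)
m=(np.abs(W[:,:,2]-.048)<.006)&(W[:,:,0]>.45)&(W[:,:,1]>.2)
for b in blobs(m,W,150): print(b)
"
```

```text
row [-15.    56.68   0.48] turn -0.0 | psi -0.0 tcp [0.56   0.2767 0.2707] rows 15
{'px': array([113.,  93.]), 'n': np.int32(274), 'c': array([627.9, 432.7]), 'size': array([ 4.3, 69.2]), 'ang': 0.043, 'z': array([42.6, 49.5, 53.6])}
{'px': array([277., 175.]), 'n': np.int32(5626), 'c': array([552.6, 275.2]), 'size': array([ 56. , 110.2]), 'ang': 0.002, 'z': array([46.7, 47.9, 49.2])}
```

{"fn": "apply_moves", "kwargs": {
  "series": [-15, 55, 0, 0.15, -15, 55, 0, 0.15, -15, 55, 0, 0.15, -15, 55, 0, 0.15, -15, 55, 0, 0.15, -15, 55, 0, 0.15, -15, 55, 0, 0.15, -15, 55, 0, 0.15]
}}

```text
time: 14.02
tcp_pos: [0.4667, -0.0478, 0.2573]
ee_rot: [0.997, -0.075, -0.001, -0.0]
wrist_force: [0.4, -0.8, -0.3]
grip_width: 0.0852
```

```bash
./g.sh .412,-.277,.17,-.15
```

```text
row [-1.98 23.48  8.73] turn 0.0 | psi -0.15 tcp [ 0.4667 -0.0478  0.2573] rows 7
```

{"fn": "apply_moves", "kwargs": {
  "series": [-2, 23.5, 8.7, 0, -2, 23.5, 8.7, 0, -2, 23.5, 8.7, 0, -2, 23.5, 8.7, 0, -2, 23.5, 8.7, 0, -2, 23.5, 8.7, 0, -2, 23.5, 8.7, 0, -2, 23.5, 8.7, 0]
}}

```text
time: 14.68
tcp_pos: [0.4114, -0.2764, 0.1691]
ee_rot: [0.997, -0.077, -0.002, -0.002]
wrist_force: [0.1, -0.1, 0.0]
grip_width: 0.0849
```

{"fn": "apply_moves", "kwargs": {
  "series": [0, 0, 0, 0, 0, 0, 0, 0, 0, 0, 0, 0]
}}

```text
time: 14.93
tcp_pos: [0.4139, -0.2747, 0.1723]
ee_rot: [0.997, -0.074, 0.0, 0.0]
wrist_force: [-0.1, 0.8, -0.0]
grip_width: 0.0851
```

```bash
python3 pl.py w8.png
```

```text
{'px': array([72., 39.]), 'n': np.int32(6109), 'c': array([ 548.8, -138.8]), 'size': array([56.2, 56.8]), 'ang': 1.422, 'z': array([12.2, 13.9, 15.1])}
{'px': array([270.,  20.]), 'n': np.int32(3040), 'c': array([ 544. , -292.5]), 'size': array([34.5, 56. ]), 'ang': 1.697, 'z': array([12.6, 14. , 15.2])}
{'px': array([429.,  15.]), 'n': np.int32(2329), 'c': array([ 526.5, -408.6]), 'size': array([20.3, 56.5]), 'ang': 1.405, 'z': array([11.8, 14. , 15.3])}
{'px': array([452., 147.]), 'n': np.int32(12063), 'c': array([ 426.2, -416.1]), 'size': array([57.3, 99.7]), 'ang': 0.008, 'z': array([18.5, 45.3, 58.2])}
{'px': array([280., 182.]), 'n': np.int32(8074), 'c': array([ 411.1, -279. ]), 'size': array([ 56.1, 109.9]), 'ang': 2.986, 'z': array([12.7, 13.9, 15.1])}
{'px': array([162., 279.]), 'n': np.int32(4505), 'c': array([ 327. , -152.7]), 'size': array([ 56.8, 110.7]), 'ang': 0.151, 'z': array([10.6, 13.8, 14.9])}
[ 0.41394482 -0.27477915  0.17244655] -0.1480516059462866
```

View pics/w8.png

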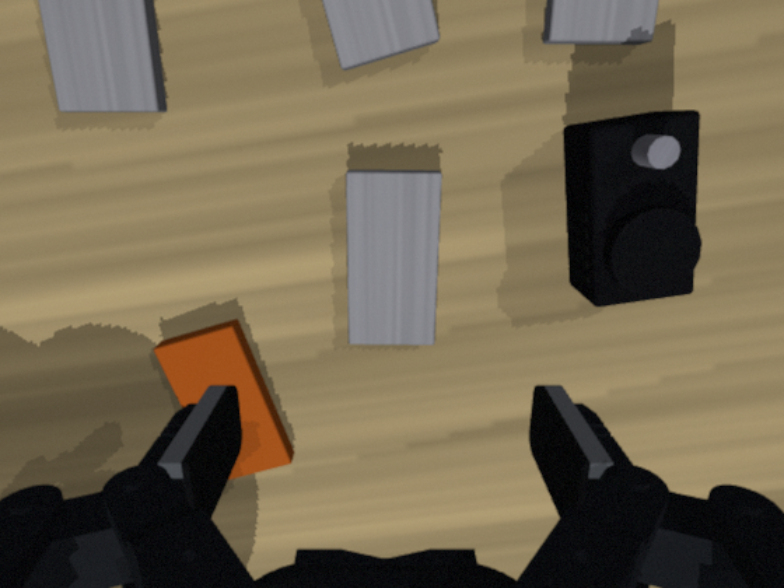

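```bash
./g.sh .4111,-.2790,0.0,-.156
```

```text
row [-0.24  0.45 17.24] turn 0.008 | psi -0.148 tcp [ 0.4139 -0.2748  0.1724] rows 5
```

{"fn": "apply_moves", "kwargs": {
  "series": [-0.2, 0.45, 4, 0.01, -0.2, 0.45, 8, 0.01, -0.2, 0.45, 12, 0.01, -0.2, 0.45, 14.5, 0.01, -0.2, 0.45, 16, 0.01, -0.2, 0.45, 17.2, 0.01, -0.2, 0.45, 17.2, 0.01]
}}

```text
time: 15.57
tcp_pos: [0.4096, -0.278, -0.0024]
ee_rot: [0.997, -0.079, -0.002, -0.001]
wrist_force: [-1.1, 0.6, 0.9]
grip_width: 0.0849
```

{"fn": "apply_moves", "kwargs": {
  "series": [0, 0, 0, 0, 0, 0, 0, 0, 0, 0, 0, 0]
}}

```text
time: 15.82
tcp_pos: [0.4119, -0.2809, 0.0018]
ee_rot: [0.997, -0.08, 0.001, 0.001]
wrist_force: [-0.4, -0.7, 0.4]
grip_width: 0.0846
```

{"fn": "apply_moves", "kwargs": {
  "series": [0, 0, 0, 0, 0, 0, 0, 0, 0, 0, 0, 0, 0, 0, 0, 0, 0, 0, 0, 0],
  "hand": 5.0
}}

```text
time: 16.23
tcp_pos: [0.4113, -0.2805, 0.0011]
ee_rot: [0.997, -0.08, 0.001, 0.0]
wrist_force: [-1.2, 1.1, 5.6]
grip_width: 0.0544
```

{"fn": "apply_moves", "kwargs": {
  "series": [0, 0, -2, 0, 0, 0, -6, 0, 0, 0, -10, 0, 0, 0, -14, 0, 0, 0, -18, 0, 0, 0, -22, 0, 0, 0, -26, 0],
  "squeeze": 60
}}

```text
time: 16.82
tcp_pos: [0.4099, -0.2793, 0.261]
ee_rot: [0.997, -0.08, -0.0, -0.0]
wrist_force: [0.8, -0.2, -1.7]
grip_width: 0.0543
```

```bash
./g.sh .5563,.2748,.26,0;python3 -c "
from h import *
im=grab('wrist');W=cloud(im);held(im,W)"
```

```text
row [  5.61 -57.04   0.12] turn -0.16 | psi -0.16 tcp [ 0.4099 -0.2793  0.261 ] rows 14
held n 14333 top tool z -0.0128 front x 0.0546 y [-0.0272  0.0278]
yaw in tool -0.0024 mid y 0.0003 tilt [ 0.0088 -0.    ] ctr tool x (plate110) -0.0004
```

{"fn": "apply_moves", "kwargs": {
  "series": [5.5, -57, 0, -0.16, 5.5, -57, 0, -0.16, 5.5, -57, 0, -0.16, 5.5, -57, 0, -0.16, 5.5, -57, 0, -0.16, 5.5, -57, 0, -0.16, 5.5, -57, 0, -0.16, 5.5, -57, 0, -0.16]
}}

```text
time: 17.53
tcp_pos: [0.4947, 0.0446, 0.2589]
ee_rot: [1.0, -0.0, -0.0, 0.0]
wrist_force: [1.3, -0.3, -1.5]
grip_width: 0.054
```

```bash
./g.sh .553,.2753,.2,0
```

```text
row [  5.82 -23.07   5.88] turn -0.0 | psi -0.0 tcp [0.4947 0.0446 0.2589] rows 6
```

{"fn": "apply_moves", "kwargs": {
  "series": [5.8, -23, 2, 0, 5.8, -23, 5, 0, 5.8, -23, 5, 0, 5.8, -23, 5, 0, 5.8, -23, 5, 0, 5.8, -23, 5, 0, 5.8, -23, 9, 0, 5.8, -23, 13, 0]
}}

```text
time: 18.2
tcp_pos: [0.5547, 0.2752, 0.1305]
ee_rot: [1.0, 0.001, 0.003, -0.001]
wrist_force: [1.2, 0.1, -3.1]
grip_width: 0.0541
```

{"fn": "apply_moves", "kwargs": {
  "series": [0, 0, 3, 0, 0, 0, 5, 0, 0, 0, 6, 0, 0, 0, 6, 0, 0, 0, 6, 0, 0, 0, 6, 0, 0, 0, 6, 0, 0, 0, 6, 0]
}}

```text
time: 18.87
tcp_pos: [0.5545, 0.273, 0.0721]
ee_rot: [1.0, -0.0, 0.002, -0.001]
wrist_force: [-0.1, -1.1, -1.3]
grip_width: 0.0542
```

```bash
./g.sh .553,.2755,.0515,0
```

```text
row [-0.16 -0.25  2.06] turn -0.0 | psi -0.0 tcp [0.5545 0.273  0.0721] rows 1
```

{"fn": "apply_moves", "kwargs": {
  "series": [-0.15, -0.25, 1, 0, -0.15, -0.25, 1.7, 0, -0.15, -0.25, 2.0, 0, -0.15, -0.25, 2.0, 0, -0.15, -0.25, 2.0, 0, -0.15, -0.25, 2.0, 0, -0.15, -0.25, 2.0, 0, -0.15, -0.25, 2.0, 0]
}}

```text
time: 19.53
tcp_pos: [0.5515, 0.2749, 0.0494]
ee_rot: [1.0, -0.0, -0.0, 0.0]
wrist_force: [0.6, 0.8, -1.9]
grip_width: 0.054
```

```bash
./g.sh .553,.2755,.0495,0
```

```text
row [ 0.15 -0.06 -0.01] turn -0.0 | psi -0.0 tcp [0.5515 0.2749 0.0494] rows 1
```

{"fn": "apply_moves", "kwargs": {
  "series": [0.15, 0, 0, 0, 0.15, 0, 0.1, 0, 0.15, 0, 0.2, 0, 0.15, 0, 0.2, 0, 0.15, 0, 0.2, 0]
}}

```text
time: 19.95
tcp_pos: [0.5535, 0.275, 0.0492]
ee_rot: [1.0, -0.0, 0.0, 0.0]
wrist_force: [-4.0, -1.8, 4.8]
grip_width: 0.0542
```

{"fn": "apply_moves", "kwargs": {
  "series": [0, 0, 0, 0, 0, 0, 0, 0, 0, 0, 0, 0, 0, 0, 0, 0],
  "hand": 8.5
}}

```text
time: 20.28
tcp_pos: [0.5532, 0.2751, 0.0478]
ee_rot: [1.0, -0.0, 0.0, -0.0]
wrist_force: [-0.4, -1.0, 0.4]
grip_width: 0.0852
```

{"fn": "apply_moves", "kwargs": {
  "series": [0, 0, -3, 0, 0, 0, -7, 0, 0, 0, -11, 0, 0, 0, -15, 0, 0, 0, -19, 0, 0, 0, -21, 0, 0, 0, -21, 0]
}}

```text
time: 20.87
tcp_pos: [0.5561, 0.2761, 0.266]
ee_rot: [1.0, -0.0, 0.006, -0.002]
wrist_force: [0.5, 0.6, 0.0]
grip_width: 0.0853
```

```bash
./g.sh .575,-.29,.26,.13;python3 -c "
from h import *
im=grab('wrist');W=cloud(im);save(im,'w9.png',1.4)
m=(np.abs(W[:,:,2]-.062)<.006)&(W[:,:,0]>.45)&(W[:,:,1]>.2)
for b in blobs(m,W,150): print(b)
"
```

```text
row [ 1.9  56.62  0.38] turn -0.13 | psi -0.0 tcp [0.5561 0.2761 0.266 ] rows 14
{'px': array([105.,  95.]), 'n': np.int32(443), 'c': array([628.4, 432.4]), 'size': array([ 4.3, 67.6]), 'ang': 0.092, 'z': array([56.6, 62.1, 67.4])}
{'px': array([276., 174.]), 'n': np.int32(6236), 'c': array([553.5, 275. ]), 'size': array([ 56. , 109.7]), 'ang': 0.002, 'z': array([60.6, 61.9, 63.1])}
{'px': array([124., 225.]), 'n': np.int32(414), 'c': array([497.7, 430.9]), 'size': array([ 1.9, 95. ]), 'ang': 0.001, 'z': array([56.7, 61.8, 67.5])}
```

{"fn": "apply_moves", "kwargs": {
  "series": [2, 42, 0, 0.15, 2, 42, 0, 0.15, 2, 42, 0, 0.15, 2, 42, 0, 0.15, 2, 42, 0, 0.15, 2, 42, 0, 0.15, 2, 42, 0, 0.15, 2, 42, 0, 0.15]
}}

```text
time: 21.58
tcp_pos: [0.5676, -0.0597, 0.2552]
ee_rot: [0.997, -0.075, -0.002, -0.0]
wrist_force: [0.6, -0.8, -0.1]
grip_width: 0.0852
```

```bash
./g.sh .575,-.142,.17,-.15
```

```text
row [1.99 8.04 8.51] turn -0.0 | psi -0.15 tcp [ 0.5676 -0.0597  0.2552] rows 3
```

{"fn": "apply_moves", "kwargs": {
  "series": [2, 8, 3, 0, 2, 8, 8, 0, 2, 8, 8, 0, 2, 8, 8, 0, 2, 8, 8, 0, 2, 8, 8, 0, 2, 8, 8, 0, 2, 8, 8, 0]
}}

```text
time: 22.25
tcp_pos: [0.5779, -0.1392, 0.18]
ee_rot: [0.997, -0.074, 0.002, 0.0]
wrist_force: [0.7, -0.3, 0.7]
grip_width: 0.0849
```

```bash
python3 pl.py w10.png
```

```text
{'px': array([124.,  11.]), 'n': np.int32(1043), 'c': array([725.5, -45. ]), 'size': array([21.3, 43.4]), 'ang': 1.439, 'z': array([ 9.5, 13.7, 15.2])}
{'px': array([308.,  28.]), 'n': np.int32(4379), 'c': array([ 689.4, -177.2]), 'size': array([36.9, 53. ]), 'ang': 1.307, 'z': array([38.8, 69.7, 71.1])}
{'px': array([493.,  35.]), 'n': np.int32(3712), 'c': array([ 668.2, -297.2]), 'size': array([ 25.7, 158.8]), 'ang': 1.631, 'z': array([13.6, 20.8, 25.7])}
{'px': array([ 8., 30.]), 'n': np.int32(669), 'c': array([715.5,   9.1]), 'size': array([10.8, 30.8]), 'ang': 0.04, 'z': array([68. , 76.8, 79.8])}
{'px': array([55., 86.]), 'n': np.int32(1618), 'c': array([678.7,  13.6]), 'size': array([10.4, 87.8]), 'ang': 1.757, 'z': array([41.7, 56.1, 77.6])}
{'px': array([443., 149.]), 'n': np.int32(8635), 'c': array([ 582. , -287.6]), 'size': array([ 57.1, 110.3]), 'ang': 0.129, 'z': array([12.4, 14. , 15.2])}
{'px': array([121., 173.]), 'n': np.int32(8074), 'c': array([602.5,  -5.9]), 'size': array([ 56.2, 110.8]), 'ang': 2.542, 'z': array([12.4, 13.8, 15. ])}
{'px': array([278., 180.]), 'n': np.int32(7700), 'c': array([ 576. , -142.6]), 'size': array([ 56. , 109.5]), 'ang': 2.994, 'z': array([12.7, 13.9, 15.1])}
{'px': array([554., 183.]), 'n': np.int32(508), 'c': array([ 547.1, -383.5]), 'size': array([ 9.6, 52.8]), 'ang': 0.013, 'z': array([ 7.6, 12.2, 14.8])}
{'px': array([553., 298.]), 'n': np.int32(1315), 'c': array([ 426.5, -389.8]), 'size': array([  8.4, 100.2]), 'ang': 3.086, 'z': array([ 8.1, 16.3, 27. ])}
{'px': array([314., 376.]), 'n': np.int32(1919), 'c': array([ 349.6, -148.9]), 'size': array([56. , 67.3]), 'ang': 0.148, 'z': array([ 9.8, 13.8, 14.9])}
[ 0.57777869 -0.13926653  0.17992089] -0.14859337456164246
```

View pics/w10.png

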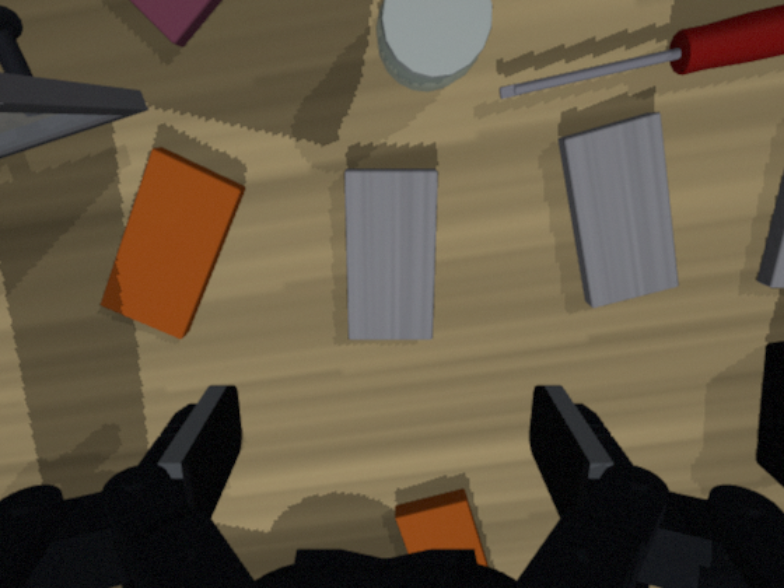

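```bash
./g.sh .576,-.1426,0.0005,-.148
```

```text
row [-0.19  0.34 17.94] turn -0.001 | psi -0.149 tcp [ 0.5778 -0.1393  0.1799] rows 5
```

{"fn": "apply_moves", "kwargs": {
  "series": [-0.2, 0.35, 4, 0, -0.2, 0.35, 8, 0, -0.2, 0.35, 12, 0, -0.2, 0.35, 15, 0, -0.2, 0.35, 17, 0, -0.2, 0.35, 17.8, 0, -0.2, 0.35, 17.8, 0, -0.2, 0.35, 17.8, 0]
}}

```text
time: 22.97
tcp_pos: [0.5754, -0.1432, 0.0013]
ee_rot: [0.997, -0.075, 0.001, 0.0]
wrist_force: [0.5, -0.2, 1.0]
grip_width: 0.0849
```

{"fn": "apply_moves", "kwargs": {
  "series": [0, 0, 0, 0, 0, 0, 0, 0, 0, 0, 0, 0]
}}

```text
time: 23.22
tcp_pos: [0.5757, -0.1437, 0.0019]
ee_rot: [0.997, -0.075, 0.002, 0.001]
wrist_force: [0.6, -0.6, -0.1]
grip_width: 0.085
```

{"fn": "apply_moves", "kwargs": {
  "series": [0, 0, 0, 0, 0, 0, 0, 0, 0, 0, 0, 0, 0, 0, 0, 0, 0, 0, 0, 0],
  "hand": 5.0
}}

```text
time: 23.63
tcp_pos: [0.575, -0.1435, 0.0008]
ee_rot: [0.997, -0.075, 0.001, 0.0]
wrist_force: [0.2, 0.0, 5.5]
grip_width: 0.0543
```

{"fn": "apply_moves", "kwargs": {
  "series": [0, 0, -2, 0, 0, 0, -6, 0, 0, 0, -10, 0, 0, 0, -14, 0, 0, 0, -18, 0, 0, 0, -22, 0, 0, 0, -26, 0]
}}

```text
time: 24.22
tcp_pos: [0.5732, -0.1428, 0.2604]
ee_rot: [0.997, -0.075, -0.001, -0.0]
wrist_force: [0.1, -1.2, -2.4]
grip_width: 0.0541
```

```bash
./g.sh .5535,.2752,.26,0;python3 -c "
from h import *
im=grab('wrist');W=cloud(im);held(im,W)"
```

```text
row [ -8.21 -41.04   0.07] turn -0.15 | psi -0.15 tcp [ 0.5732 -0.1428  0.2604] rows 11
held n 14937 top tool z -0.0131 front x 0.0559 y [-0.0272  0.0278]
yaw in tool -0.0016 mid y 0.0003 tilt [ 0.0074 -0.0006] ctr tool x (plate110) 0.0009
```

{"fn": "apply_moves", "kwargs": {
  "series": [-8.3, -41, 0, -0.15, -8.3, -41, 0, -0.15, -8.3, -41, 0, -0.15, -8.3, -41, 0, -0.15, -8.3, -41, 0, -0.15, -8.3, -41, 0, -0.15, -8.3, -41, 0, -0.15, -8.3, -41, 0, -0.15]
}}

```text
time: 24.93
tcp_pos: [0.5566, 0.1916, 0.2583]
ee_rot: [1.0, -0.0, -0.001, 0.0]
wrist_force: [1.0, 0.0, -1.8]
grip_width: 0.0546
```

```bash
./g.sh .5521,.2753,.085,0
```

```text
row [-0.42 -8.38 17.33] turn -0.0 | psi -0.0 tcp [0.5566 0.1916 0.2583] rows 5
```

{"fn": "apply_moves", "kwargs": {
  "series": [-0.4, -4, 1, 0, -0.4, -7.5, 4, 0, -0.4, -8.4, 8, 0, -0.4, -8.4, 12, 0, -0.4, -8.4, 15, 0, -0.4, -8.4, 17.2, 0, -0.4, -8.4, 17.2, 0, -0.4, -8.4, 17.2, 0]
}}

```text
time: 25.6
tcp_pos: [0.5519, 0.2731, 0.0852]
ee_rot: [1.0, -0.0, -0.002, 0.001]
wrist_force: [0.4, 0.1, -1.9]
grip_width: 0.0543
```

{"fn": "apply_moves", "kwargs": {
  "series": [0, 0, 0, 0, 0, 0, 0, 0, 0, 0, 0, 0, 0, 0, 0, 0]
}}

```text
time: 25.93
tcp_pos: [0.555, 0.2741, 0.09]
ee_rot: [1.0, -0.0, 0.002, -0.001]
wrist_force: [0.2, -0.6, -2.1]
grip_width: 0.0538
```

```bash
./g.sh .5521,.2753,.0645,0
```

```text
row [-0.3  -0.12  2.55] turn -0.0 | psi -0.0 tcp [0.555  0.2741 0.09  ] rows 1
```

{"fn": "apply_moves", "kwargs": {
  "series": [-0.3, -0.1, 1.2, 0, -0.3, -0.1, 2.2, 0, -0.3, -0.1, 2.5, 0, -0.3, -0.1, 2.5, 0, -0.3, -0.1, 2.5, 0, -0.3, -0.1, 2.5, 0, -0.3, -0.1, 2.5, 0, -0.3, -0.1, 2.5, 0]
}}

```text
time: 26.6
tcp_pos: [0.5502, 0.2748, 0.0629]
ee_rot: [1.0, 0.0, -0.001, 0.0]
wrist_force: [-3.4, -0.5, 4.7]
grip_width: 0.0541
```

```bash
./g.sh .5521,.2753,.063,0
```

```text
row [ 0.19 -0.05 -0.01] turn 0.0 | psi 0.0 tcp [0.5502 0.2748 0.0629] rows 1
```

{"fn": "apply_moves", "kwargs": {
  "series": [0, 0, 0, 0, 0, 0, 0, 0, 0, 0, 0, 0, 0, 0, 0, 0],
  "hand": 8.5
}}

```text
time: 26.93
tcp_pos: [0.5505, 0.2747, 0.0624]
ee_rot: [1.0, -0.0, -0.0, 0.0]
wrist_force: [-0.1, 0.4, -0.6]
grip_width: 0.085
```

{"fn": "apply_moves", "kwargs": {
  "series": [0, 0, -3, 0, 0, 0, -7, 0, 0, 0, -11, 0, 0, 0, -15, 0, 0, 0, -19, 0, 0, 0, -20, 0, 0, 0, -20, 0]
}}

```text
time: 27.52
tcp_pos: [0.553, 0.2756, 0.2689]
ee_rot: [1.0, -0.0, 0.005, -0.002]
wrist_force: [0.8, -0.3, 0.4]
grip_width: 0.085
```

```bash
./g.sh .582,-.288,.26,.129;python3 -c "
from h import *
im=grab('wrist');W=cloud(im);save(im,'w11.png',1.4)
m=(np.abs(W[:,:,2]-.076)<.006)&(W[:,:,0]>.45)&(W[:,:,1]>.2)
for b in blobs(m,W,150): print(b)
"
```

```text
row [ 2.9  56.36  0.73] turn -0.129 | psi -0.0 tcp [0.553  0.2756 0.2689] rows 14
{'px': array([99., 94.]), 'n': np.int32(532), 'c': array([624.6, 431.3]), 'size': array([16.5, 73.9]), 'ang': 0.299, 'z': array([70.8, 76.6, 81.3])}
{'px': array([276., 174.]), 'n': np.int32(6626), 'c': array([551.8, 274.6]), 'size': array([ 56. , 109.2]), 'ang': 0.0, 'z': array([74.7, 76. , 77.2])}
{'px': array([117., 217.]), 'n': np.int32(367), 'c': array([510.1, 430.7]), 'size': array([ 1.7, 71.2]), 'ang': 3.137, 'z': array([70.5, 75.7, 81.2])}
```

View pics/w11.png

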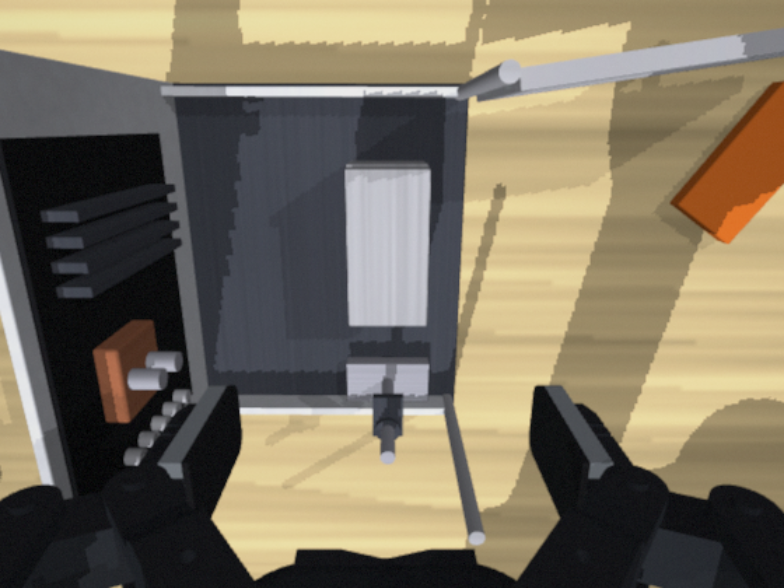

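{"fn": "apply_moves", "kwargs": {
  "series": [3, 55, 0, -0.13, 3, 55, 0, -0.13, 3, 55, 0, -0.13, 3, 55, 0, -0.13, 3, 55, 0, -0.13, 3, 55, 0, -0.13, 3, 55, 0, -0.13, 3, 55, 0, -0.13]
}}

```text
time: 28.23
tcp_pos: [0.5672, -0.0579, 0.2593]
ee_rot: [0.998, 0.065, -0.002, -0.001]
wrist_force: [0.3, -0.2, -0.3]
grip_width: 0.0851
```

```bash
./g.sh .582,-.288,.18,.129
```

```text
row [-1.47 23.02  7.9 ] turn 0.001 | psi 0.13 tcp [ 0.5672 -0.0579  0.2593] rows 6
```

{"fn": "apply_moves", "kwargs": {
  "series": [-1.5, 23, 0, 0, -1.5, 23, 0, 0, -1.5, 23, 4, 0, -1.5, 23, 7.9, 0, -1.5, 23, 7.9, 0, -1.5, 23, 7.9, 0, -1.5, 23, 7.9, 0, -1.5, 23, 7.9, 0]
}}

```text
time: 28.9
tcp_pos: [0.5808, -0.2865, 0.1775]
ee_rot: [0.998, 0.063, -0.004, -0.003]
wrist_force: [-0.2, -0.6, 0.4]
grip_width: 0.0851
```

{"fn": "apply_moves", "kwargs": {
  "series": [0, 0, 0, 0, 0, 0, 0, 0, 0, 0, 0, 0]
}}

```text
time: 29.15
tcp_pos: [0.5843, -0.2851, 0.1849]
ee_rot: [0.998, 0.066, 0.001, 0.0]
wrist_force: [-0.1, 0.3, -0.4]
grip_width: 0.085
```

```bash
python3 pl.py w12.png;  ./g.sh .582,-.288,.0005,.129
```

```text
{'px': array([150.,  27.]), 'n': np.int32(5105), 'c': array([ 690. , -185.3]), 'size': array([38. , 52.5]), 'ang': 1.904, 'z': array([20.9, 69.4, 71. ])}
{'px': array([365.,  89.]), 'n': np.int32(4854), 'c': array([ 669.1, -317.8]), 'size': array([ 25.8, 199.1]), 'ang': 1.633, 'z': array([14.3, 22.7, 26.1])}
{'px': array([ 5., 94.]), 'n': np.int32(310), 'c': array([624.4, -52.8]), 'size': array([12.7, 29.9]), 'ang': 3.036, 'z': array([ 7.5, 12.4, 14.6])}
{'px': array([277., 179.]), 'n': np.int32(7486), 'c': array([ 581.6, -287.7]), 'size': array([ 56.1, 110.4]), 'ang': 0.126, 'z': array([12.7, 14. , 15.1])}
{'px': array([414., 208.]), 'n': np.int32(7199), 'c': array([ 571.2, -415.5]), 'size': array([ 57.1, 110.2]), 'ang': 2.986, 'z': array([12.3, 14. , 15.2])}
{'px': array([369., 357.]), 'n': np.int32(3664), 'c': array([ 426.2, -405.2]), 'size': array([ 35.2, 101. ]), 'ang': 3.125, 'z': array([12.5, 44.6, 57.3])}
[ 0.58432832 -0.28522629  0.18511111] 0.13151584874103056
row [-0.3   0.22 18.46] turn 0.003 | psi 0.132 tcp [ 0.5843 -0.2852  0.1851] rows 5
```

View pics/w12.png

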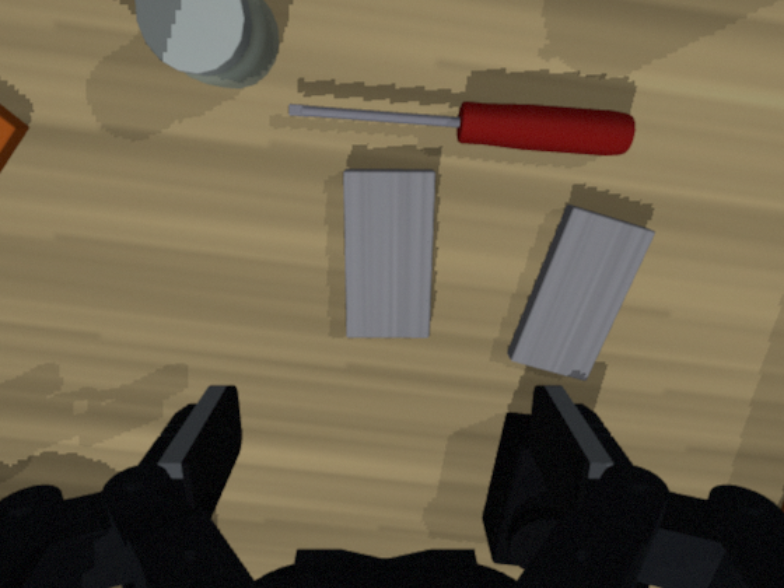

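{"fn": "apply_moves", "kwargs": {
  "series": [-0.3, 0.2, 4, 0, -0.3, 0.2, 8, 0, -0.3, 0.2, 12, 0, -0.3, 0.2, 15, 0, -0.3, 0.2, 17, 0, -0.3, 0.2, 18.4, 0, -0.3, 0.2, 18.4, 0, -0.3, 0.2, 18.4, 0]
}}

```text
time: 29.87
tcp_pos: [0.5815, -0.2883, 0.0005]
ee_rot: [0.998, 0.065, 0.0, 0.0]
wrist_force: [-0.4, 0.3, 1.2]
grip_width: 0.085
```

{"fn": "apply_moves", "kwargs": {
  "series": [0, 0, 0, 0, 0, 0, 0, 0, 0, 0, 0, 0]
}}

```text
time: 30.12
tcp_pos: [0.5823, -0.2895, 0.0022]
ee_rot: [0.998, 0.065, 0.002, 0.001]
wrist_force: [-0.9, -0.5, -0.1]
grip_width: 0.0849
```

{"fn": "apply_moves", "kwargs": {
  "series": [0, 0, 0, 0, 0, 0, 0, 0, 0, 0, 0, 0, 0, 0, 0, 0, 0, 0, 0, 0],
  "hand": 5.0
}}

```text
time: 30.53
tcp_pos: [0.5816, -0.2891, 0.001]
ee_rot: [0.998, 0.065, 0.001, 0.0]
wrist_force: [-1.1, 0.4, 4.3]
grip_width: 0.054
```

{"fn": "apply_moves", "kwargs": {
  "series": [0, 0, -2, 0, 0, 0, -6, 0, 0, 0, -10, 0, 0, 0, -14, 0, 0, 0, -18, 0, 0, 0, -22, 0, 0, 0, -26, 0]
}}

```text
time: 31.12
tcp_pos: [0.5801, -0.2881, 0.2603]
ee_rot: [0.998, 0.065, -0.001, -0.001]
wrist_force: [0.9, 0.0, -1.9]
grip_width: 0.0542
```

```bash
./g.sh .5525,.2752,.26,0;python3 -c "
from h import *
im=grab('wrist');W=cloud(im);held(im,W)"
```

```text
row [  4.56 -56.21   0.1 ] turn 0.13 | psi 0.13 tcp [ 0.5801 -0.2881  0.2603] rows 14
held n 14737 top tool z -0.013 front x 0.0555 y [-0.0272  0.0277]
yaw in tool -0.0023 mid y 0.0002 tilt [ 0.0086 -0.0003] ctr tool x (plate110) 0.0005
```

{"fn": "apply_moves", "kwargs": {
  "series": [4.5, -56, 0, 0.13, 4.5, -56, 0, 0.13, 4.5, -56, 0, 0.13, 4.5, -56, 0, 0.13, 4.5, -56, 0, 0.13, 4.5, -56, 0, 0.13, 4.5, -56, 0, 0.13, 4.5, -56, 0, 0.13]
}}

```text
time: 31.83
tcp_pos: [0.5633, 0.0462, 0.2583]
ee_rot: [1.0, -0.0, -0.001, -0.0]
wrist_force: [0.8, -0.1, -1.1]
grip_width: 0.0545
```

```bash
./g.sh .5522,.2753,.20,0
```

```text
row [ -1.11 -22.9    5.84] turn -0.0 | psi -0.0 tcp [0.5633 0.0462 0.2583] rows 6
```

{"fn": "apply_moves", "kwargs": {
  "series": [-1.1, -23, 0, 0, -1.1, -23, 0, 0, -1.1, -23, 0, 0, -1.1, -23, 0, 0, -1.1, -23, 1, 0, -1.1, -23, 4, 0, -1.1, -23, 8, 0, -1.1, -23, 12, 0]
}}

```text
time: 32.5
tcp_pos: [0.553, 0.2762, 0.1383]
ee_rot: [1.0, 0.002, 0.001, -0.0]
wrist_force: [0.8, -0.1, -2.6]
grip_width: 0.0541
```

{"fn": "apply_moves", "kwargs": {
  "series": [0, 0, 2, 0, 0, 0, 3, 0, 0, 0, 3.5, 0, 0, 0, 3.5, 0, 0, 0, 3.5, 0, 0, 0, 3.5, 0, 0, 0, 3.5, 0, 0, 0, 3.5, 0]
}}

```text
time: 33.17
tcp_pos: [0.5545, 0.2746, 0.1067]
ee_rot: [1.0, -0.0, 0.001, -0.001]
wrist_force: [-0.3, 0.4, -1.1]
grip_width: 0.0539
```

```bash
./g.sh .5528,.2753,.0785,0
```

```text
row [-0.18 -0.07  2.82] turn -0.0 | psi -0.0 tcp [0.5545 0.2746 0.1067] rows 1
```

{"fn": "apply_moves", "kwargs": {
  "series": [-0.1, -0.1, 1.2, 0, -0.1, -0.1, 2.2, 0, -0.1, -0.1, 2.7, 0, -0.1, -0.1, 2.8, 0, -0.1, -0.1, 2.8, 0, -0.1, -0.1, 2.8, 0, -0.1, -0.1, 2.8, 0, -0.1, -0.1, 2.8, 0]
}}

```text
time: 33.83
tcp_pos: [0.5517, 0.2751, 0.0769]
ee_rot: [1.0, -0.0, -0.001, 0.0]
wrist_force: [-4.0, -1.6, 5.0]
grip_width: 0.0542
```

Contact at the right height; release.

{"fn": "apply_moves", "kwargs": {
  "series": [0, 0, 0, 0, 0, 0, 0, 0, 0, 0, 0, 0, 0, 0, 0, 0],
  "hand": 8.5
}}

```text
time: 34.17
tcp_pos: [0.5524, 0.2753, 0.0764]
ee_rot: [1.0, -0.0, -0.0, 0.0]
wrist_force: [0.2, -0.0, -0.4]
grip_width: 0.085
```

{"fn": "apply_moves", "kwargs": {
  "series": [0, 0, -3, 0, 0, 0, -7, 0, 0, 0, -11, 0, 0, 0, -15, 0, 0, 0, -18, 0, 0, 0, -18, 0, 0, 0, -18, 0]
}}

```text
time: 34.75
tcp_pos: [0.5538, 0.2758, 0.2602]
ee_rot: [1.0, -0.0, 0.003, -0.001]
wrist_force: [-0.6, -0.1, -1.2]
grip_width: 0.0849
```

```bash
./g.sh .426,-.417,.26,0;python3 -c "
from h import *
im=grab('wrist');W=cloud(im);save(im,'w13.png',1.4)
m=(np.abs(W[:,:,2]-.090)<.006)&(W[:,:,0]>.40)&(W[:,:,1]>.2)
for b in blobs(m,W,50): print(b)
im=grab('top');W=cloud(im);save(im,'t13.png',1.4)
m=(np.nan_to_num(W[:,:,2])>.007)&(W[:,:,1]<.1)&(np.nan_to_num(W[:,:,2])<.08)
for b in blobs(m,W,150): print(b)
"
```

```text
row [-12.77  69.29  -0.19] turn -0.0 | psi -0.0 tcp [0.5538 0.2758 0.2602] rows 17
{'px': array([87., 95.]), 'n': np.int32(675), 'c': array([624.7, 431.1]), 'size': array([16.8, 73.9]), 'ang': 0.288, 'z': array([84.6, 90.2, 95.3])}
{'px': array([276., 178.]), 'n': np.int32(7516), 'c': array([552.9, 275. ]), 'size': array([ 56.1, 109.6]), 'ang': 0.001, 'z': array([88.8, 90. , 91.1])}
{'px': array([107., 149.]), 'n': np.int32(105), 'c': array([583.8, 422.2]), 'size': array([ 4.5, 18.3]), 'ang': 1.31, 'z': array([84.4, 90.4, 95.7])}
{'px': array([110., 163.]), 'n': np.int32(91), 'c': array([571.7, 421.9]), 'size': array([ 4.9, 17.9]), 'ang': 1.298, 'z': array([85.6, 90.8, 95.8])}
{'px': array([113., 176.]), 'n': np.int32(83), 'c': array([559.7, 420.9]), 'size': array([ 4.9, 15.4]), 'ang': 1.254, 'z': array([84.6, 90. , 95.2])}
{'px': array([106., 222.]), 'n': np.int32(409), 'c': array([513.2, 430.9]), 'size': array([ 2. , 65.3]), 'ang': 3.138, 'z': array([84.5, 89.9, 95.5])}
{'px': array([119., 284.]), 'n': np.int32(146), 'c': array([452.2, 429.7]), 'size': array([10.3, 27.3]), 'ang': 0
[... 1797 characters left out ...]
]), 'size': array([ 96.7, 290.3]), 'ang': 3.052, 'z': array([19.3, 52.1, 58.4])}
{'px': array([438., 196.]), 'n': np.int32(1045), 'c': array([ 570.4, -417. ]), 'size': array([ 59.5, 110.8]), 'ang': 2.996, 'z': array([11. , 14.6, 17.9])}
{'px': array([445., 255.]), 'n': np.int32(1223), 'c': array([ 425. , -416.7]), 'size': array([ 57.9, 100. ]), 'ang': 3.141, 'z': array([18.1, 46.4, 60.5])}
{'px': array([336., 299.]), 'n': np.int32(1065), 'c': array([ 325.9, -153. ]), 'size': array([ 56.2, 110.7]), 'ang': 0.149, 'z': array([11.6, 14.6, 17.6])}
{'px': array([277., 409.]), 'n': np.int32(1492), 'c': array([76.7, -4. ]), 'size': array([ 60.3, 188.8]), 'ang': 1.553, 'z': array([ 8.6, 13.9, 49.2])}
```

View pics/w13.png

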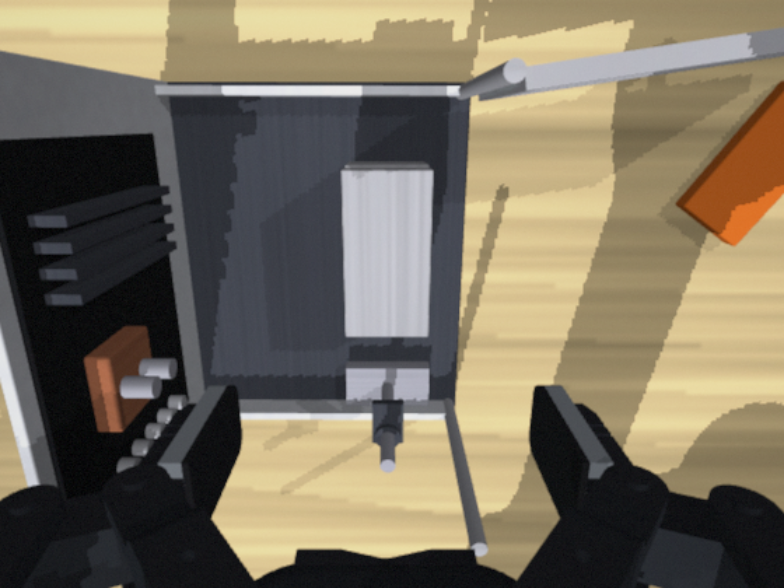

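{"fn": "apply_moves", "kwargs": {
  "series": [-8, 66, 0, 0, -8, 66, 0, 0, -8, 66, 0, 0, -8, 66, 0, 0, -8, 66, 0, 0, -8, 66, 0, 0, -8, 66, 0, 0, -8, 66, 0, 0]
}}

```text
time: 35.52
tcp_pos: [0.5105, -0.0571, 0.2541]
ee_rot: [1.0, 0.0, -0.002, -0.001]
wrist_force: [1.8, -0.0, 0.3]
grip_width: 0.0851
```

```bash
./g.sh .426,-.416,.20,0
```

```text
row [-8.43 35.89  5.4 ] turn 0.0 | psi 0.0 tcp [ 0.5105 -0.0571  0.2541] rows 9
```

{"fn": "apply_moves", "kwargs": {
  "series": [-8.4, 36, 5.4, 0, -8.4, 36, 5.4, 0, -8.4, 36, 5.4, 0, -8.4, 36, 5.4, 0, -8.4, 36, 5.4, 0, -8.4, 36, 5.4, 0, -8.4, 36, 5.4, 0, -8.4, 36, 5.4, 0]
}}

```text
time: 36.18
tcp_pos: [0.4354, -0.3777, 0.2054]
ee_rot: [1.0, -0.0, -0.001, -0.002]
wrist_force: [0.7, -0.2, 0.6]
grip_width: 0.0846
```

{"fn": "apply_moves", "kwargs": {
  "series": [-1, 3.5, 0.5, 0, -1, 3.5, 0.5, 0, -1, 3.5, 0.5, 0, -1, 3.5, 0.5, 0, -1, 3.5, 0.5, 0, -1, 3.5, 0.5, 0]
}}

```text
time: 36.68
tcp_pos: [0.4277, -0.4105, 0.2033]
ee_rot: [1.0, 0.001, -0.0, -0.0]
wrist_force: [-0.1, 0.4, 0.2]
grip_width: 0.0852
```

```bash
./g.sh .426,-.416,.02,0
python3 - <<'E'
from h import *
im=grab('wrist');W=cloud(im);save(im,'w14.png',1.4)
z=W[:,:,2]
for nm,lo,hi in [('face',.042,.048),('cap',.054,.060),('all',.02,.07),('outlet',.061,.066)]:
    m=(z>lo)&(z<hi)&(np.abs(W[:,:,0]-.426)<.09)&(np.abs(W[:,:,1]+.416)<.06)
    for b in blobs(m,W,60): print(nm,b)
E
```

```text
row [-0.16  0.56 18.33] turn 0.001 | psi 0.001 tcp [ 0.4277 -0.4105  0.2033] rows 5
face {'px': array([282., 170.]), 'n': np.int32(4386), 'c': array([ 426.3, -417.1]), 'size': array([55.9, 99.2]), 'ang': 0.006, 'z': array([43.4, 44.9, 46.1])}
cap {'px': array([282., 210.]), 'n': np.int32(2337), 'c': array([ 408.2, -417.5]), 'size': array([46.6, 47. ]), 'ang': 3.127, 'z': array([55.7, 56.9, 58.1])}
all {'px': array([282., 181.]), 'n': np.int32(7387), 'c': array([ 426.3, -417.1]), 'size': array([58.1, 99.3]), 'ang': 0.007, 'z': array([43.1, 45.5, 58.4])}
outlet {'px': array([283., 150.]), 'n': np.int32(308), 'c': array([ 459.8, -416.8]), 'size': array([14.9, 15. ]), 'ang': 0.074, 'z': array([61.9, 63. , 64.2])}
```

View pics/w14.png

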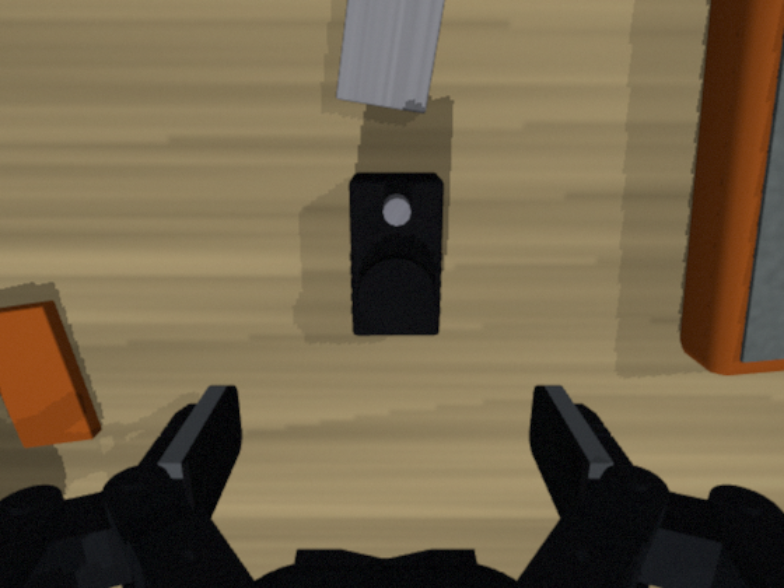

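{"fn": "apply_moves", "kwargs": {
  "series": [-0.1, 0.65, 4, 0, -0.1, 0.65, 8, 0, -0.1, 0.65, 12, 0, -0.1, 0.65, 15, 0, -0.1, 0.65, 17.5, 0, -0.1, 0.65, 18.5, 0, -0.1, 0.65, 18.5, 0, -0.1, 0.65, 18.5, 0]
}}

```text
time: 37.4
tcp_pos: [0.4269, -0.4183, 0.0195]
ee_rot: [1.0, 0.0, 0.0, 0.0]
wrist_force: [0.6, -0.4, 1.2]
grip_width: 0.0849
```

{"fn": "apply_moves", "kwargs": {
  "series": [0, 0, 0, 0, 0, 0, 0, 0, 0, 0, 0, 0]
}}

```text
time: 37.65
tcp_pos: [0.4273, -0.4195, 0.021]
ee_rot: [1.0, -0.0, 0.001, 0.002]
wrist_force: [0.2, -0.2, 0.0]
grip_width: 0.0847
```

{"fn": "apply_moves", "kwargs": {
  "series": [0, 0, 0, 0, 0, 0, 0, 0, 0, 0, 0, 0, 0, 0, 0, 0, 0, 0, 0, 0],
  "hand": 5.0
}}

```text
time: 38.07
tcp_pos: [0.4267, -0.4186, 0.0196]
ee_rot: [1.0, -0.0, 0.0, 0.0]
wrist_force: [-0.8, 1.7, 5.8]
grip_width: 0.055
```

{"fn": "apply_moves", "kwargs": {
  "series": [0, 0, -2, 0, 0, 0, -6, 0, 0, 0, -10, 0, 0, 0, -14, 0, 0, 0, -18, 0, 0, 0, -22, 0, 0, 0, -26, 0]
}}

```text
time: 38.65
tcp_pos: [0.4254, -0.4174, 0.2783]
ee_rot: [1.0, -0.0, -0.001, -0.001]
wrist_force: [0.5, -1.2, -4.6]
grip_width: 0.0547
```

```bash
cat > hp.py <<'E'
from h import *
import sys
im=grab('wrist');W=cloud(im);save(im,sys.argv[1],1.4)
s=im['state'];p,m=psi_now(s);T=(W-s['tcp_pos'])@m
ok=np.isfinite(T[:,:,0])&(np.abs(T[:,:,1])<.045)&(T[:,:,0]>-.06)&(T[:,:,0]<.075)&(T[:,:,2]>-.06)&(T[:,:,2]<.03)
f=im['frame'].astype(int)
q=T[ok&(T[:,:,0]>.015)]; h,e=np.histogram(q[:,2],bins=np.arange(-.06,.03,.003)); print([(round(a,3),int(b)) for a,b in zip(e,h) if b>80])
zt=np.median(q[:,2][(q[:,0]>.02)])
r=q[np.abs(q[:,2]-zt)<.004]; print('face tool z',zt.round(4),'x max',np.percentile(r[:,0],99.5).round(4),'y',np.percentile(r[:,1],[.5,99.5]).round(4))
print(s['tcp_pos'].round(4),p.round(4))
E
python3 hp.py w15.png; ./g.sh .5529,.275,.26,0
```

```text
[(np.float64(-0.045), 1923), (np.float64(-0.042), 189), (np.float64(-0.039), 148), (np.float64(-0.036), 152), (np.float64(-0.033), 137), (np.float64(-0.03), 164), (np.float64(-0.027), 11034), (np.float64(-0.024), 921), (np.float64(-0.021), 325), (np.float64(-0.018), 290), (np.float64(-0.015), 292), (np.float64(-0.012), 269), (np.float64(-0.009), 250), (np.float64(-0.006), 228), (np.float64(-0.003), 232), (np.float64(0.0), 215), (np.float64(0.003), 174), (np.float64(0.006), 207), (np.float64(0.009), 168), (np.float64(0.012), 164)]
face tool z -0.0253 x max 0.0492 y [-0.0272  0.0277]
[ 0.4254 -0.4174  0.2783] -0.0003
row [ 12.47 -69.58   2.34] turn -0.0 | psi -0.0 tcp [ 0.4279 -0.4205  0.2895] rows 17
```

View pics/w15.png

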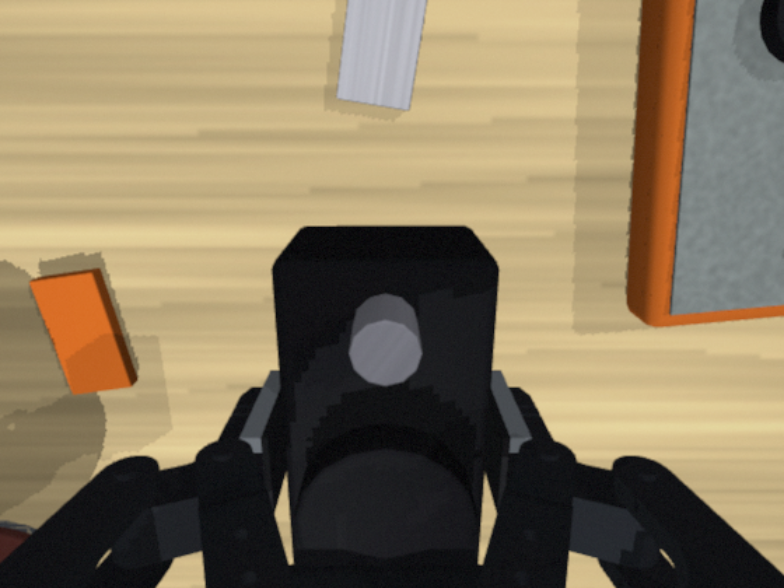

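{"fn": "apply_moves", "kwargs": {
  "series": [10, -66, 2, 0, 10, -66, 2, 0, 10, -66, 2, 0, 10, -66, 2, 0, 10, -66, 2, 0, 10, -66, 2, 0, 10, -66, 2, 0, 10, -66, 2, 0]
}}

```text
time: 39.37
tcp_pos: [0.4753, -0.0868, 0.2663]
ee_rot: [1.0, -0.0, -0.001, -0.0]
wrist_force: [1.3, -0.4, -4.5]
grip_width: 0.0551
```

```bash
./g.sh .5535,.275,.26,0
```

```text
row [  7.8  -36.19   0.63] turn -0.001 | psi -0.001 tcp [ 0.4753 -0.0868  0.2663] rows 9
```

{"fn": "apply_moves", "kwargs": {
  "series": [7.8, -36.2, 0.6, 0, 7.8, -36.2, 0.6, 0, 7.8, -36.2, 0.6, 0, 7.8, -36.2, 0.6, 0, 7.8, -36.2, 0.6, 0, 7.8, -36.2, 0.6, 0, 7.8, -36.2, 0.6, 0, 7.8, -36.2, 0.6, 0]
}}

```text
time: 40.03
tcp_pos: [0.5457, 0.2388, 0.2605]
ee_rot: [1.0, 0.0, -0.001, 0.001]
wrist_force: [2.0, -0.5, -3.8]
grip_width: 0.0546
```

```bash
./g.sh .5535,.275,.15,0; python3 hp.py w16.png
```

```text
row [ 0.81 -3.64 11.05] turn 0.0 | psi 0.0 tcp [0.5457 0.2388 0.2605] rows 3
[(np.float64(-0.045), 1914), (np.float64(-0.042), 189), (np.float64(-0.039), 158), (np.float64(-0.036), 146), (np.float64(-0.033), 134), (np.float64(-0.03), 162), (np.float64(-0.027), 11013), (np.float64(-0.024), 932), (np.float64(-0.021), 330), (np.float64(-0.018), 311), (np.float64(-0.015), 271), (np.float64(-0.012), 278), (np.float64(-0.009), 252), (np.float64(-0.006), 222), (np.float64(-0.003), 231), (np.float64(0.0), 206), (np.float64(0.003), 182), (np.float64(0.006), 210), (np.float64(0.009), 162), (np.float64(0.012), 175)]
face tool z -0.0253 x max 0.0492 y [-0.0272  0.0277]
[0.5457 0.2388 0.2605] 0.0001
```

{"fn": "apply_moves", "kwargs": {
  "series": [0.8, -3.6, 0, 0, 0.8, -3.6, 3, 0, 0.8, -3.6, 6.5, 0, 0.8, -3.6, 9.5, 0, 0.8, -3.6, 11, 0, 0.8, -3.6, 11, 0, 0.8, -3.6, 11, 0, 0.8, -3.6, 11, 0]
}}

```text
time: 40.75
tcp_pos: [0.5551, 0.273, 0.1541]
ee_rot: [1.0, -0.0, 0.001, -0.0]
wrist_force: [0.8, 1.3, -3.2]
grip_width: 0.0545
```

{"fn": "apply_moves", "kwargs": {
  "series": [0, 0, 0, 0, 0, 0, 0, 0, 0, 0, 0, 0, 0, 0, 0, 0]
}}

```text
time: 41.08
tcp_pos: [0.5551, 0.2731, 0.1545]
ee_rot: [1.0, -0.0, 0.001, -0.0]
wrist_force: [0.2, 0.9, -4.3]
grip_width: 0.0552
```

```bash
./g.sh .5535,.275,.117,0; python3 hp.py w17.png
```

```text
row [-0.16 -0.19  3.75] turn -0.0 | psi -0.0 tcp [0.5551 0.2731 0.1545] rows 1
[(np.float64(-0.045), 1920), (np.float64(-0.042), 174), (np.float64(-0.039), 163), (np.float64(-0.036), 143), (np.float64(-0.033), 134), (np.float64(-0.03), 154), (np.float64(-0.027), 10994), (np.float64(-0.024), 971), (np.float64(-0.021), 307), (np.float64(-0.018), 322), (np.float64(-0.015), 284), (np.float64(-0.012), 268), (np.float64(-0.009), 253), (np.float64(-0.006), 232), (np.float64(-0.003), 218), (np.float64(0.0), 209), (np.float64(0.003), 201), (np.float64(0.006), 182), (np.float64(0.009), 183), (np.float64(0.012), 163)]
face tool z -0.0253 x max 0.0492 y [-0.0272  0.0277]
[0.5551 0.2731 0.1545] -0.0003
```

{"fn": "apply_moves", "kwargs": {
  "series": [-0.1, -0.2, 1.5, 0, -0.1, -0.2, 2.8, 0, -0.1, -0.2, 3.5, 0, -0.1, -0.2, 3.7, 0, -0.1, -0.2, 3.7, 0, -0.1, -0.2, 3.7, 0, -0.1, -0.2, 3.7, 0, -0.1, -0.2, 3.7, 0]
}}

```text
time: 41.8
tcp_pos: [0.5541, 0.2751, 0.1172]
ee_rot: [1.0, -0.0, 0.001, -0.0]
wrist_force: [0.1, 0.7, -5.1]
grip_width: 0.0549
```

```bash
./g.sh .5535,.275,.1097,0
```

```text
row [-0.06  0.01  0.75] turn -0.0 | psi -0.0 tcp [0.5541 0.2751 0.1172] rows 1
```

{"fn": "apply_moves", "kwargs": {
  "series": [0, 0, 0.3, 0, 0, 0, 0.5, 0, 0, 0, 0.7, 0, 0, 0, 0.8, 0, 0, 0, 0.8, 0, 0, 0, 0.8, 0]
}}

```text
time: 42.3
tcp_pos: [0.5538, 0.2751, 0.1096]
ee_rot: [1.0, -0.0, 0.0, -0.0]
wrist_force: [-4.0, -1.1, 3.6]
grip_width: 0.0549
```

{"fn": "apply_moves", "kwargs": {
  "series": [0, 0, 0, 0, 0, 0, 0, 0, 0, 0, 0, 0, 0, 0, 0, 0],
  "hand": 8.5
}}

```text
time: 42.63
tcp_pos: [0.5537, 0.275, 0.1082]
ee_rot: [1.0, -0.0, 0.0, -0.0]
wrist_force: [0.2, 1.2, -0.3]
grip_width: 0.0853
```

{"fn": "apply_moves", "kwargs": {
  "series": [0, 0, -3, 0, 0, 0, -7, 0, 0, 0, -11, 0, 0, 0, -15, 0, 0, 0, -17, 0, 0, 0, -17, 0, 0, 0, -17, 0]
}}

```text
time: 43.22
tcp_pos: [0.5544, 0.2752, 0.2804]
ee_rot: [1.0, -0.0, 0.002, -0.001]
wrist_force: [0.8, 0.5, -0.4]
grip_width: 0.085
```

```bash
python3 - <<'E'
from h import *
im=grab('wrist');W=cloud(im);save(im,'w18.png',1.4)
z=W[:,:,2]
for nm,lo,hi in [('face',.130,.139),('outlet',.148,.158),('mark',.086,.094),('door',.155,.165)]:
    m=(z>lo)&(z<hi)&(W[:,:,1]<.4)
    for b in blobs(m,W,60): print(nm,b)
im=grab('top');save(im,'t18.png',1.4)
print(psi_now()[0])
E
./g.sh .7225,.0107,.31,1.72
```

```text
face {'px': array([275., 173.]), 'n': np.int32(4784), 'c': array([553.7, 274.9]), 'size': array([56. , 98.8]), 'ang': 0.001, 'z': array([133.2, 134.9, 136.1])}
face {'px': array([330., 342.]), 'n': np.int32(69), 'c': array([402.5, 222.5]), 'size': array([4.7, 9.8]), 'ang': 1.876, 'z': array([130.2, 134.6, 138.8])}
outlet {'px': array([275., 153.]), 'n': np.int32(354), 'c': array([587.5, 274.9]), 'size': array([15.1, 15.2]), 'ang': 0.792, 'z': array([151.4, 152.9, 154.1])}
outlet {'px': array([333., 356.]), 'n': np.int32(90), 'c': array([402.5, 222. ]), 'size': array([5.1, 9.9]), 'ang': 1.747, 'z': array([148.4, 153.3, 157.8])}
mark {'px': array([274., 121.]), 'n': np.int32(340), 'c': array([605.2, 275.5]), 'size': array([ 6. , 55.1]), 'ang': 1.591, 'z': array([86.7, 89.8, 91.2])}
mark {'px': array([275., 288.]), 'n': np.int32(493), 'c': array([431.9, 274.4]), 'size': array([21.8, 33.2]), 'ang': 3.135, 'z': array([88.4, 90.1, 93.6])}
door {'px': array([463.,  44.]), 'n': np.int32(3176), 'c': array([661.7, 151. ]), 'size': array([ 10.1, 128.1]), 'ang': 1.712, 'z': array([159.8, 161.1, 162.3])}
door {'px': array([334., 362.]), 'n': np.int32(95), 'c': array([402.5, 222.3]), 'size': array([4.9, 9.7]), 'ang': 1.847, 'z': array([155.6, 160.2, 164.6])}
-0.0002295206471650895
row [16.96 26.4  -3.39] turn -1.72 | psi -0.0 tcp [0.5529 0.2747 0.2763] rows 14
```

View pics/w18.png

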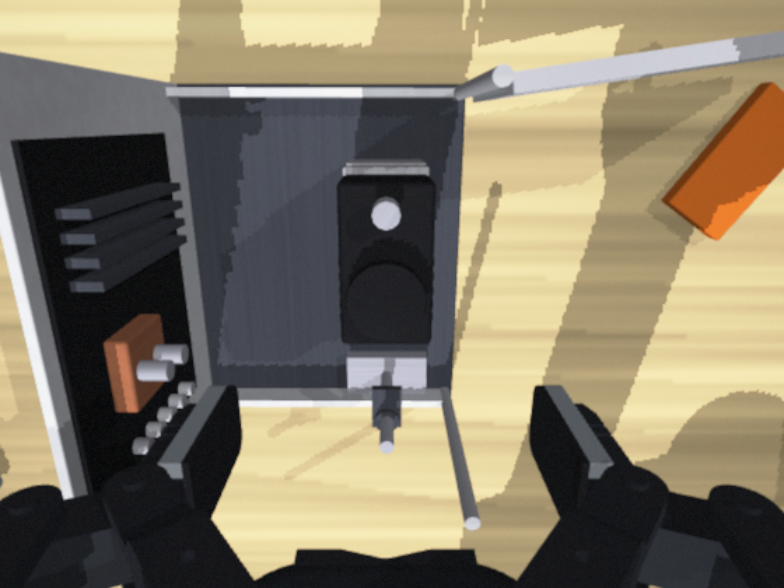

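{"fn": "apply_moves", "kwargs": {
  "series": [17, 26.4, -3.5, -1.7, 17, 26.4, -3.5, -1.7, 17, 26.4, -3.5, -1.7, 17, 26.4, -3.5, -1.7, 17, 26.4, -3.5, -1.7, 17, 26.4, -3.5, -1.7, 17, 26.4, -3.5, -1.7, 17, 26.4, -3.5, -1.7],
  "hand": 3.5
}}

```text
time: 43.98
tcp_pos: [0.724, 0.0073, 0.3098]
ee_rot: [0.879, 0.477, -0.002, -0.001]
wrist_force: [0.2, 0.9, -0.1]
grip_width: 0.0348
```

```bash
./g.sh .7225,.0107,.26,1.71
```

```text
row [ 0.22 -0.3   4.98] turn -0.716 | psi 0.994 tcp [0.724  0.0073 0.3098] rows 6
```

{"fn": "apply_moves", "kwargs": {
  "series": [0, 0, 5, -0.7, 0, 0, 5, -0.7, 0, 0, 5, -0.7, 0, 0, 5, -0.7, 0, 0, 5, -0.7, 0, 0, 5, -0.7, 0, 0, 5, -0.7]
}}

```text
time: 44.57
tcp_pos: [0.7224, 0.0109, 0.2597]
ee_rot: [0.663, 0.749, -0.002, -0.002]
wrist_force: [-0.2, 0.5, -0.5]
grip_width: 0.0348
```

```bash
python3 - <<'E'
from h import *
im=grab('wrist');W=cloud(im);save(im,'w19.png',1.4)
z=W[:,:,2]
m=(z>.163)&(z<.176)&(W[:,:,1]<.15)
for b in blobs(m,W,60): print('bar',b)
m=(z>.155)&(z<.163)&(W[:,:,1]<.2)
for b in blobs(m,W,60): print('panel',b)
E
./g.sh .7225,.0107,.14,1.71
```

```text
bar {'px': array([278., 208.]), 'n': np.int32(336), 'c': array([723.8,  12.5]), 'size': array([13. , 13.1]), 'ang': 0.977, 'z': array([165.7, 169.8, 170.9])}
panel {'px': array([212., 121.]), 'n': np.int32(4182), 'c': array([674.8,  52.4]), 'size': array([ 10.6, 164.5]), 'ang': 1.712, 'z': array([158.7, 161. , 162.1])}
panel {'px': array([278., 197.]), 'n': np.int32(63), 'c': array([722.5,  16.7]), 'size': array([ 5.1, 13. ]), 'ang': 0.305, 'z': array([155.9, 159.5, 162.8])}
row [-0.04  0.05 12.02] turn -0.021 | psi 1.689 tcp [0.7225 0.0109 0.2602] rows 3
```

View pics/w19.png

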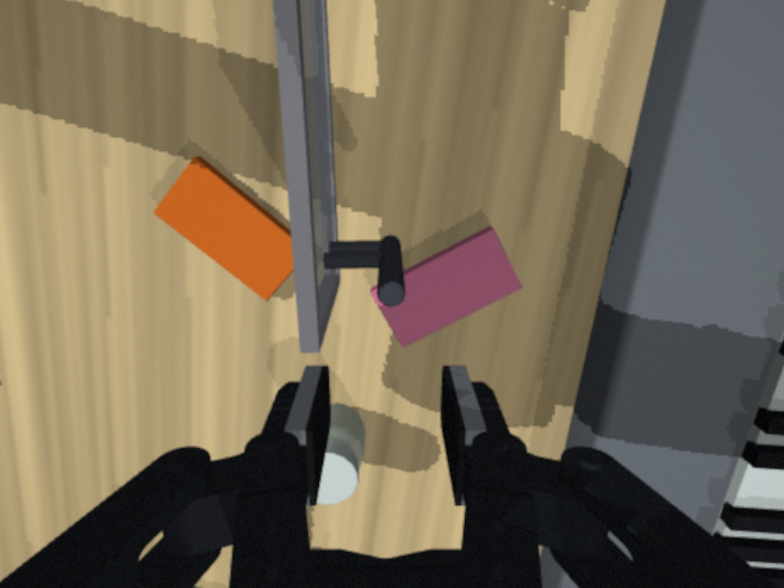

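{"fn": "apply_moves", "kwargs": {
  "series": [0.1, 0, 4, -0.02, 0.1, 0, 8, -0.02, 0.1, 0, 11.5, -0.02, 0.1, 0, 11.8, -0.02, 0.1, 0, 11.8, -0.02, 0.1, 0, 11.8, -0.02]
}}

```text
time: 45.12
tcp_pos: [0.7239, 0.0118, 0.1465]
ee_rot: [0.656, 0.755, 0.0, 0.0]
wrist_force: [0.7, -0.0, 0.5]
grip_width: 0.0347
```

{"fn": "apply_moves", "kwargs": {
  "series": [0, 0, 0, 0, 0, 0, 0, 0, 0, 0, 0, 0, 0, 0, 0, 0],
  "hand": 1.2,
  "squeeze": 25
}}

```text
time: 45.45
tcp_pos: [0.7253, 0.0117, 0.1494]
ee_rot: [0.656, 0.755, 0.002, 0.002]
wrist_force: [0.7, 0.2, 6.1]
grip_width: 0.0127
```

```bash
python3 arc.py 1.712 -.1 -.2 -.3 -.4 -.5 -.6 -.7 -.8
```

```text
a0 1.712 handle model [0.7237 0.0127] tcp [0.7253 0.0117 0.1494] psi 1.711
[-0.3 -2.2] 0.1
[-0.4 -4.3] 0.2
[-0.3 -6.5] 0.3
[ 0.  -8.7] 0.4
[  0.5 -10.8] 0.5
[  1.3 -12.8] 0.6
[  2.2 -14.8] 0.7
[  3.4 -16.7] 0.8
```

{"fn": "apply_moves", "kwargs": {
  "series": [-0.3, -2.2, 0, 0.1, -0.4, -4.3, 0, 0.2, -0.3, -6.5, 0, 0.3, 0, -8.7, 0, 0.4, 0.5, -10.8, 0, 0.5, 1.3, -12.8, 0, 0.6, 2.2, -14.8, 0, 0.7, 3.4, -16.7, 0, 0.8]
}}

```text
time: 46.12
tcp_pos: [0.5549, 0.0219, 0.1494]
ee_rot: [0.899, 0.437, 0.003, 0.002]
wrist_force: [2.1, 1.9, 8.4]
grip_width: 0.013
```

```bash
python3 arc.py .912 -.1 -.2 -.3 -.4 -.5 -.6 -.7 -.8
```

```text
a0 0.912 handle model [0.554 0.023] tcp [0.5549 0.0219 0.1494] psi 0.905
[-0.3 -2.2] 0.1
[-0.5 -4.3] 0.2
[-0.4 -6.5] 0.3
[-0.  -8.7] 0.4
[  0.5 -10.8] 0.5
[  1.2 -12.8] 0.6
[  2.2 -14.8] 0.7
[  3.3 -16.7] 0.8
```

{"fn": "apply_moves", "kwargs": {
  "series": [-0.3, -2.2, 0, 0.1, -0.4, -4.3, 0, 0.2, -0.3, -6.5, 0, 0.3, 0, -8.7, 0, 0.4, 0.5, -10.8, 0, 0.5, 1.3, -12.8, 0, 0.6, 2.2, -14.8, 0, 0.7, 3.4, -16.7, 0, 0.8]
}}

```text
time: 46.78
tcp_pos: [0.4434, 0.1521, 0.1494]
ee_rot: [0.999, 0.053, 0.003, 0.0]
wrist_force: [0.8, -1.1, 7.6]
grip_width: 0.0124
```

{"fn": "apply_moves", "kwargs": {
  "series": [0, 0, 0, 0, 0, 0, 0, 0]
}}

```text
time: 46.95
tcp_pos: [0.4433, 0.1528, 0.1494]
ee_rot: [0.998, 0.056, 0.002, -0.0]
wrist_force: [-4.3, -0.8, 11.2]
grip_width: 0.0128
```

```bash
python3 arc.py .112 -.05 -.1 -.12
python3 - <<'E'
from h import *
im=grab('wrist');W=cloud(im);save(im,'w20.png',1.4)
z=W[:,:,2]
m=(z>.155)&(z<.164)&(W[:,:,1]<.28)&(W[:,:,0]>.45)
for b in blobs(m,W,60): print('panel',b)
E
```

```text
a0 0.112 handle model [0.4431 0.1519] tcp [0.4433 0.1528 0.1494] psi 0.113
[-0.2 -1.1] 0.05
[-0.3 -2.2] 0.1
[-0.4 -2.6] 0.12
panel {'px': array([157., 127.]), 'n': np.int32(8663), 'c': array([497.5, 201.6]), 'size': array([11. , 96.3]), 'ang': 0.107, 'z': array([157.2, 161. , 162.1])}
panel {'px': array([251., 266.]), 'n': np.int32(178), 'c': array([452.6, 162.9]), 'size': array([3.3, 7.2]), 'ang': 1.344, 'z': array([155.3, 159.3, 163.5])}
panel {'px': array([306., 271.]), 'n': np.int32(323), 'c': array([453.5, 140.2]), 'size': array([ 5.4, 14.3]), 'ang': 1.571, 'z': array([155.8, 159.7, 163.7])}
panel {'px': array([276., 274.]), 'n': np.int32(121), 'c': array([450.7, 152.6]), 'size': array([1.3, 6.6]), 'ang': 1.572, 'z': array([155.7, 159.9, 163.5])}
```

View pics/w20.png

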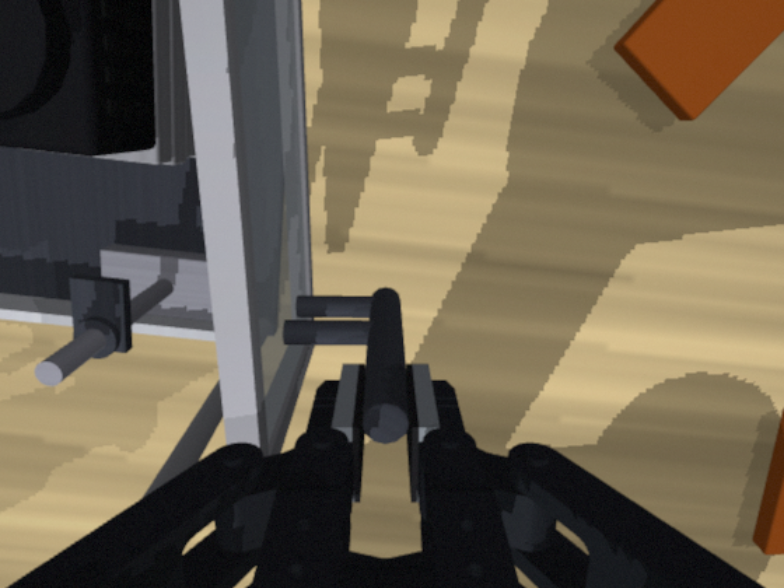

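{"fn": "apply_moves", "kwargs": {
  "series": [-0.1, -0.5, 0, 0.02, -0.2, -1.1, 0, 0.05, -0.2, -1.7, 0, 0.08, -0.3, -2.2, 0, 0.1, -0.3, -2.3, 0, 0.11, -0.3, -2.3, 0, 0.11, -0.3, -2.3, 0, 0.11]
}}

```text
time: 47.58
tcp_pos: [0.4376, 0.1746, 0.1494]
ee_rot: [1.0, 0.001, 0.001, -0.0]
wrist_force: [-6.1, -0.8, 13.4]
grip_width: 0.013
```

Run:
```python
from h import *
im=grab('wrist');W=cloud(im);save(im,'w21.png',1.4)
z=W[:,:,2]
m=(z>.158)&(z<.164)&(W[:,:,1]<.28)&(W[:,:,0]>.46)
for b in blobs(m,W,160): print('panel',b)
```

```text
panel {'px': array([153., 116.]), 'n': np.int32(7416), 'c': array([502.3, 217.5]), 'size': array([11.1, 84.7]), 'ang': 0.002, 'z': array([159.5, 161. , 162.1])}
```

{"fn": "apply_moves", "kwargs": {
  "series": [0, 0, 0, 0, 0, 0, 0, 0, 0, 0, 0, 0, 0, 0, 0, 0],
  "hand": 3.2
}}

```text
time: 47.97
tcp_pos: [0.4365, 0.174, 0.1452]
ee_rot: [1.0, 0.0, 0.0, 0.0]
wrist_force: [0.3, -0.1, -0.3]
grip_width: 0.0323
```

{"fn": "apply_moves", "kwargs": {
  "series": [0, 0, -2, 0, 0, 0, -5, 0, 0, 0, -9, 0, 0, 0, -13, 0, 0, 0, -17, 0, 0, 0, -20, 0, 0, 0, -20, 0]
}}

```text
time: 48.55
tcp_pos: [0.439, 0.1745, 0.3538]
ee_rot: [1.0, 0.0, 0.006, -0.001]
wrist_force: [-0.2, 0.4, 1.7]
grip_width: 0.0325
```

{"fn": "apply_moves", "kwargs": {
  "series": [0, 14, 0, 0, 0, 14, 0, 0, 0, 14, 0, 0, 0, 14, 0, 0, 0, 14, 0, 0, 0, 14, 0, 0]
}}

```text
time: 49.05
tcp_pos: [0.4366, 0.0336, 0.3445]
ee_rot: [1.0, -0.001, -0.0, -0.0]
wrist_force: [0.1, 0.6, 0.3]
grip_width: 0.0321
```

Run:
```python
from h import *
im=grab('wrist');W=cloud(im);save(im,'w22.png',1.4)
z=W[:,:,2]
m=(z>.157)&(z<.164)&(W[:,:,1]<.28)&(W[:,:,1]>.19)
for b in blobs(m,W,160): print('panel',b)
im=grab('top');W=cloud(im);save(im,'t22.png',1.4)
z=W[:,:,2]
m=(z>.155)&(z<.164)&(W[:,:,1]<.28)&(W[:,:,1]>.1)
for b in blobs(m,W,100): print('panel top',b)
m=(z>.128)&(z<.140)&(W[:,:,1]<.35)&(W[:,:,1]>.23)
for b in blobs(m,W,50): print('pump',b)
m=(np.nan_to_num(z)>.007)&(W[:,:,1]<.05)&(z<.08)
for b in blobs(m,W,400): print(b)
im=grab('side');save(im,'s22.png',1.4)
```

```text
panel {'px': array([ 63., 104.]), 'n': np.int32(2992), 'c': array([488.9, 217.5]), 'size': array([ 11.8, 186.4]), 'ang': 0.002, 'z': array([158.1, 160.7, 162.1])}
panel top {'px': array([167., 186.]), 'n': np.int32(260), 'c': array([595.5, 216.1]), 'size': array([ 10. , 122.2]), 'ang': 0.003, 'z': array([158.2, 161.2, 163.4])}
pump {'px': array([146., 196.]), 'n': np.int32(512), 'c': array([569.8, 273.7]), 'size': array([56.6, 64.3]), 'ang': 0.009, 'z': array([131.7, 135.2, 137.8])}
pump {'px': array([137., 225.]), 'n': np.int32(60), 'c': array([510.2, 293.4]), 'size': array([18.2, 28.8]), 'ang': 0.934, 'z': array([133.6, 135.1, 137.4])}
{'px': array([331.,  37.]), 'n': np.int32(11386), 'c': array([ 983.2, -166.9]), 'size': array([174. , 433.7]), 'ang': 1.572, 'z': array([28.7, 61. , 72.1])}
{'px': array([534.,  72.]), 'n': np.int32(3663), 'c': array([ 864.8, -673.2]), 'size': array([128.2, 161.3]), 'ang': 0.299, 'z': array([17.6, 72.1, 76.4])}
{'px': array([472.,  93.]), 'n': np.int32(493), 'c': array([ 812.2, -497.7]), 'size': array([33.6, 70.9]), 'ang': 0.646, 'z': array([ 9. , 46
[... 697 characters left out ...]
), 'size': array([ 56.4, 110. ]), 'ang': 2.54, 'z': array([11.4, 14.7, 17.8])}
{'px': array([540., 221.]), 'n': np.int32(4578), 'c': array([ 492.1, -634.9]), 'size': array([ 95. , 290.2]), 'ang': 3.057, 'z': array([19.1, 52. , 58.5])}
{'px': array([438., 196.]), 'n': np.int32(1045), 'c': array([ 570.5, -415.1]), 'size': array([ 60. , 110.5]), 'ang': 2.993, 'z': array([11.4, 14.7, 17.6])}
{'px': array([336., 299.]), 'n': np.int32(1062), 'c': array([ 326.1, -153. ]), 'size': array([ 56.3, 110.1]), 'ang': 0.148, 'z': array([11.6, 14.6, 17.7])}
{'px': array([282., 408.]), 'n': np.int32(1277), 'c': array([ 76.6, -25.4]), 'size': array([ 56.4, 148.2]), 'ang': 1.517, 'z': array([ 8.8, 14.4, 51.4])}
```

View pics/t22.png

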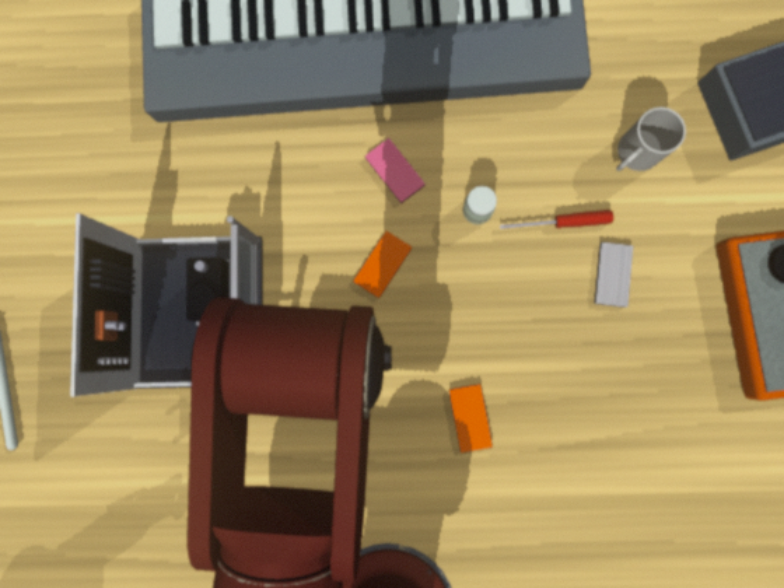

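View pics/w22.png

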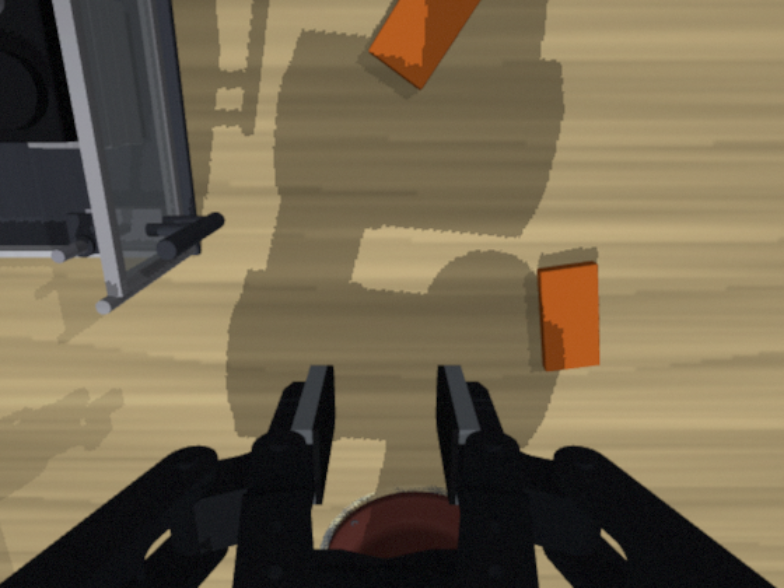

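View pics/s22.png

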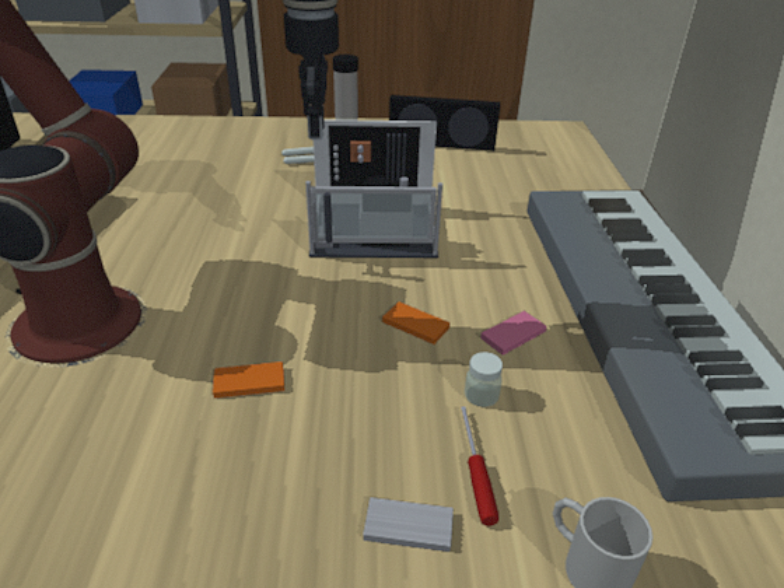

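```bash
python3 -c "
from h import *
print(manip.finish_job())"
```

```text
the job is handed in; nothing more can be done
None
```

I opened the door to about 1.71 rad and built the stack on the rubber stand: the thick plate with three thin plates, 70 mm in all, to match the low gauge. I then set the pump on top, shut the door and handed the job in at about 49 s; no verdict was reported.

- **Stack:** before the pump went on, its top measured 90.0 mm above the desk, level with the mark at 90 mm. It was within about 1 mm of the stand's centre.
- **Pump:** it measured about 1 mm off centre, square to about 0.001 rad, with its underside at 90 mm. That was by the wrist camera just after release. In the last top view the arm partly hid the pump, but its visible top face was still at the right height.
- **Door:** both cameras showed it shut to about 0.002 to 0.003 rad after I let go, and the gripper was clear of everything.
- **Gauge:** its mark was at its usual place when I last measured it, just before shutting the door. It was not measured again after that.
- **Everything else:** the jar and screwdriver were where they started, within 1 mm. The unused thin plate is far outside the chassis, and the orange and pink look-alikes were not touched.

No grasp slipped, and none of the checks failed. The top and wrist cameras differed by 1 to 2 mm.

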